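Cull faulty blocks from a pried-open sample case

TASK

Lever the sample case's lid open with the blade of the pry tool in the slot under its front edge, and move every faulty block (cut short, or with a corner missing) from the case into the red reject tray. Leave the good blocks in the case, shut the lid fully again and finish with the pry tool lying on its green mat; do not disturb the other things on the table.

Things in the scene. Friction and masses are not known exactly. Their poses are not given: they have to be found in the camera images.
- case: Sample case, fixed: a grey box 140 x 226 x 50 mm (x, y, z) with walls and floor 6 mm thick and a black floor liner. Origin at the centre of its underside; its front is the -x side, its lid is hinged along the top of the +x (rear) wall. The machined blocks lie flat inside on its floor, their length roughly along the case's x
- slot (a point): Pry slot: a gap 40 mm wide (case y) and 9 mm high, cut in the top of the case's front wall right under the closed lid, with a yellow line below it. This point is the middle of the slot's outer mouth; the slot runs from 4.5 mm below it to 4.5 mm above it, where the underside of the closed lid is. Axes as the case
- lid (a joint): Angle of the lid: 0 shut, growing as its front edge swings up and back, at most 2.3 rad. The lid is a blue plate 140 x 226 x 7 mm with a grey panel, flush with the case all round and without a handle; its hinge is stiff, so that it stays at any angle, and needs about 2 N at its front edge
- lid_hinge (a point): Middle of the lid's hinge line, on the top of the case's rear wall (50 mm above the case's underside); the hinge line runs along the case's y
- lid_edge (a point): Middle of the lid's front edge on its underside, 140 mm from the hinge line; moves with the lid. Its x axis points along the lid to the hinge, its z axis out of the lid's outer face, which is 7 mm away
- pry: Pry tool, lies flat, 165 mm long along its x, 70 g: an orange handle 90 mm long, 30 mm wide and 16 mm high (x from -50 to 40 mm) with a thin steel blade 14 mm wide and 2.5 mm thick (x from 40 to 115 mm, its mid-plane 8 mm above the handle's underside). Origin on the handle's underside, 5 mm ahead of the middle of its length; +x points to the blade's tip
- pry_tip (a point): Middle of the tip of the pry tool's blade, at (115, 0, 8) mm from the tool's origin
- mat: Green tool mat, fixed flat on the table, 210 x 70 x 3 mm (x, y, z); origin at the centre of its underside
- tray: Red reject tray, fixed, an open box 120 x 160 x 30 mm (x, y, z) with walls and floor 4 mm thick; origin at the centre of its underside
- good_0: Good machined block: bright steel, full 40 x 20 x 16 mm (x, y, z) with all four corners, 80 g; origin at the centre of its underside. May be absent
- good_1: Good machined block: bright steel, full 40 x 20 x 16 mm (x, y, z) with all four corners, 80 g; origin at the centre of its underside. May be absent
- good_2: Good machined block: bright steel, full 40 x 20 x 16 mm (x, y, z) with all four corners, 80 g; origin at the centre of its underside. May be absent
- good_3: Good machined block: bright steel, full 40 x 20 x 16 mm (x, y, z) with all four corners, 80 g; origin at the centre of its underside. May be absent
- short_0: Faulty block cut short: bright steel, only 26 mm long instead of 40, 20 mm wide, 16 mm high (x, y, z), 80 g; origin at the centre of its underside. May be absent
- short_1: Faulty block cut short: bright steel, only 26 mm long instead of 40, 20 mm wide, 16 mm high (x, y, z), 80 g; origin at the centre of its underside. May be absent
- chip_0: Faulty block with a corner missing: bright steel, 40 x 20 x 16 mm (x, y, z) but without the corner beyond x = 6 mm and y = 0 (14 x 10 mm missing over the full height), 80 g; origin at the centre of the full outline's underside. May be absent
- chip_1: Faulty block with a corner missing: bright steel, 40 x 20 x 16 mm (x, y, z) but without the corner beyond x = 6 mm and y = 0 (14 x 10 mm missing over the full height), 80 g; origin at the centre of the full outline's underside. May be absent
- cleaner: Bystander: small upright bottle with a blue cap, 40 mm across, 100 mm tall; origin at the centre of its underside
- ring_gauge: Bystander: steel ring gauge, 60 mm across, 22 mm high; origin at the centre of its underside
- vblock: Bystander: bright metal V-block, about 60 x 50 x 40 mm; origin at the centre of its underside
There are look-alikes about, which are no part of the job. Of the things that look like the pry, the larger one is meant. There is more than one size of the tray; the one meant has the size given above.

How it is judged:
By the outcome, as a careful person would: the job done as asked, in the order asked, and still so for the second after the job is handed in, with the robot touching nothing.
Of good_0, good_1, good_2, good_3 only 2 to 4 are there at a start; the rules pass over those that are not, and their reading is None.
Of short_0, short_1, chip_0, chip_1 only 3 to 4 are there at a start; the rules pass over those that are not, and their reading is None.
At some moment in a run one of pry may be knocked a few centimetres aside while the robot is not near it.
Once in a run the grip may slacken for a moment while it holds something.
It also fails if it takes over 210 s, if anything falls off the work surface, if the arm or the gripper's body presses on something with over 40 N, if the wrist force passes 120 N, or if a joint passes its speed limit or range.

ROBOT

A 7-joint arm with a two-finger parallel gripper is mounted at the origin on the work surface. World frame = base frame: x ahead of the robot, y to its left, z up, the work surface at z = 0. Lengths are in m, angles in rad, forces in N, time in s.
With the tool pointing down it reaches from about 0.35 to 0.9 m from the base axis. Payload 8.1 kg.
Tool frame: the origin (TCP) lies midway between the tips of the shut fingers; the grasp point (between the pads) lies 19 mm behind it; x points along the fingers, y is the direction in which the jaws open and shut, and the axes are right-handed (so a half turn about x gives the same grasp; the last joint's range is limited). The gripper opens to 85 mm and grips with 20 to 120 N. Pads are 22 mm wide; open, the fingers measure 114 mm over their backs; the gripper's body (76 mm by 85 mm) begins 54 mm behind the grasp point. The pads swing forward as they close: fully open they stand 13 mm farther back than shut.
Start: joints at [-1.206, 0.434, 0.025, 1.573, -0.012, 1.134, -0.075], TCP at [0.282, 0.558, 0.199] pointing down, gripper open.
Joint ranges: [-2.62, 2.62], [-0.44, 2.09], [-1.27, 1.32], [0.08, 2.57], [-1.32, 4.46], [0.12, 2], [-2.74, 2.74]. Speed limits (rad/s): [2.22, 2.22, 3.01, 3.01, 3.14, 3.14, 3.14].

INTERFACE

Orientations are given as a rotation vector (axis times angle).
In Python, from rig import ctrl gives the robot as it stands.
- The arm moves only by the shell command python3 -m jog 'ROWS'. ROWS is JSON, a list of rows, each a list of 3 entries, a list of its own where there are three numbers: the closure, from 0 (fully open) to 1 (shut), then the shift along the tool's x, y, z in units of 30 mm (1.0 is 30 mm), then the turn, a rotation vector about the tool's x, y, z in units of 5 degrees (1.0 is 5 degrees). In form: [[jaw, [x, y, z], [ax, ay, az]], ...]. A call has 1 to 12 rows; each row shifts and turns the commanded pose from where the row before left it, along the tool's axes as they then stand; what a row does not reach is not made up. A row lasts 1/8 s, in which the tool goes at most 62.5 mm and 10.7 degrees, less where a joint would pass 70% of its speed; a pose out of reach is approached as far as the arm can. A call is refused whole if a number of a shift passes 1 or a number of a turn 1, either way. A call with a gripper value outside its range is refused whole. The fingers move at their own pace and stop on an object; the grip force is fixed at half the most. Time passes only in rows, so rows that do not move let the fingers close. It gives the time, the measured TCP pose, the force and the opening at its end, in the units of the state.
- ctrl.get_state(): the state, without advancing time (a new reading comes with each control period).
- ctrl.capture(name): name is "scene" or "side" or "wrist"; returns a dict with "pixels" (384x512x3 uint8, red, green, blue), "intrinsics" (3x3 intrinsics, pixels), "R" (3x3) and "t" (3): a world point X has camera coordinates R X + t. Camera axes: x right, y down, z forward; pixel columns grow to the right and rows downward; lengths in m; the calibration is good to about 2 mm. A picture is of the moment at which its call begins. There is no depth.
- ctrl.close_job(): hands the job in, once; it reports no verdict.
Trained networks look in the newest picture that a camera, given by its name, has taken for a name from the list of things; names that differ only in an ending like _2 or _b are one class to them, and where a whole thing is asked for, a point or a joint stands for the part that bears it (a point fixed in the world has none). Each returns a list of dicts, best first, with "p" (0 to 1); they miss things now and then, are a little off and sometimes report something else, mostly with a low value. They report only what shows in the picture. A call takes as long as a camera call. They do not tell look-alikes from the thing itself.
- ctrl.silhouettes(camera, target): "mask" (384x512 bool, what is visible of it) and "xy" ([column, row] in pixels, amid what is visible of it).
- ctrl.landmark_of(camera, target): "xy" ([column, row] in pixels: a listed point, or the origin of a listed thing).
The state is a dict: "time": time; "joint_positions": joint angles; "joint_velocities": joint speeds; "tau": joint torques, N m; "ee_pos": TCP position; "tool_rot": TCP orientation; "ft_force": force on the tool from outside, world axes, zero at the start; "moment": the same for the moment, N m; "finger_gap": finger opening in m.
Only numpy, scipy, OpenCV 4.12 (cv2) and the standard library are available. Lean on these libraries where they do the work, as an engineer would, in place of code of your own. Each camera call takes 0.05 s, during which the arm holds its last target.

## Working session

There is one attempt and no reset: what is moved stays moved. The work goes in short steps, Python scripts to look and compute and a shell command to move; the robot and the scene stay as the last step left them, time stands still between calls to the robot, and variables do not carry over. Pictures are saved under pics/ and viewed, and the job is handed in when it is done.

```bash
ls -la; mkdir -p pics; cat > h.py <<'E'
from rig import ctrl
import numpy as np, cv2
from scipy.spatial.transform import Rotation as R
def cap(n):
    return ctrl.capture(n)
def save(c,fn,crop=None,s=1):
    im=cv2.cvtColor(c["pixels"],cv2.COLOR_RGB2BGR)
    if crop: im=im[crop[1]:crop[3],crop[0]:crop[2]]
    if s!=1: im=cv2.resize(im,None,fx=s,fy=s,interpolation=cv2.INTER_CUBIC)
    cv2.imwrite(fn,im)
def proj(c,X):
    p=c["intrinsics"]@(np.array(c["R"])@np.array(X).reshape(3)+c["t"]); return p[:2]/p[2]
def onz(c,uv,z):
    Rr=np.array(c["R"]);t=np.array(c["t"])
    d=Rr.T@np.linalg.solve(np.array(c["intrinsics"]),[uv[0],uv[1],1.]); o=-Rr.T@t
    return o+d*(z-o[2])/d[2]
def tri(cs,uvs):
    A=[];b=[]
    for c,uv in zip(cs,uvs):
        P=np.array(c["intrinsics"])@np.c_[np.array(c["R"]),np.array(c["t"])]
        for i in (0,1):
            r=uv[i]*P[2]-P[i]; A.append(r[:3]);b.append(-r[3])
    return np.linalg.lstsq(np.array(A),np.array(b),rcond=None)[0]
def st():
    s=ctrl.get_state(); M=R.from_rotvec(s["tool_rot"]).as_matrix()
    print("t",round(s["time"],2),"pos",np.round(s["ee_pos"],4),"\nR",np.round(M,3).tolist(),"F",np.round(s["ft_force"],1),"gap",round(s["finger_gap"],4))
    return s,M
E
python3 - <<'E'
from h import *
s,M=st(); print(s)
for n in("scene","side","wrist"):
    c=cap(n); save(c,f"pics/{n}0.png"); print(n,np.round(-np.array(c["R"]).T@c["t"],3),np.round(c["R"],3).tolist())
    for k in("case","slot","lid_hinge","lid_edge","pry","pry_tip","mat","tray","cleaner","ring_gauge","vblock"):
        print(k,[(round(d["p"],2),np.round(d["xy"]).tolist()) for d in ctrl.landmark_of(n,k)])
E
```

```text
total 12
drwxr-xr-x  3 agent agent 4096 Dec  6 18:11 .
drwxr-xr-x 23 root  root  4096 Dec  6 18:11 ..
drwxr-xr-x  2 agent agent 4096 Dec  6 18:11 pics
t 0.0 pos [0.2816 0.5573 0.1979] 
R [[-0.001, 0.451, 0.893], [-0.001, 0.893, -0.451], [-1.0, -0.002, 0.0]] F [0.6 0.1 0.1] gap 0.0854
{'time': 0.0, 'joint_positions': array([-1.20558937,  0.43522507,  0.02496434,  1.57406805, -0.01161872,
        1.13399264, -0.07505796]), 'joint_velocities': array([-0.00074927,  0.00056525, -0.00132288,  0.00109145, -0.00045809,
        0.00070926, -0.00077953]), 'tau': array([-8.94244731e-04, -6.70472646e+01,  1.02449276e+00, -3.16228867e+01,
        1.54425774e-02,  1.19409309e-02, -3.25361498e-05]), 'ee_pos': array([0.28163106, 0.55734682, 0.19793583]), 'tool_rot': array([ 0.36563067,  1.53973213, -0.36805084]), 'ft_force': array([0.56021716, 0.09525271, 0.08366328]), 'moment': array([ 0.03454741, -0.01522552, -0.01419264]), 'finger_gap': 0.08540097285425495}
scene [1.18  0.491 0.897] [[-0.576, 0.817, 0.01], [0.603, 0.434, -0.67], [-0.552, -0.38, -0.743]]
case [(0.57, [200.0, 182.0])]
slot [(0.91, 
[... 431 characters left out ...]
], [-0.477, 0.554, -0.682], [0.447, -0.515, -0.731]]
case [(0.69, [299.0, 176.0])]
slot [(0.85, [293.0, 175.0])]
lid_hinge []
lid_edge [(0.93, [293.0, 176.0]), (0.58, [372.0, 165.0]), (0.28, [245.0, 161.0])]
pry [(0.75, [274.0, 268.0]), (0.6, [270.0, 226.0])]
pry_tip [(0.58, [297.0, 278.0])]
mat [(0.77, [276.0, 222.0])]
tray []
cleaner [(0.56, [226.0, 177.0])]
ring_gauge [(0.41, [245.0, 164.0])]
vblock [(0.51, [374.0, 166.0])]
wrist [0.209 0.593 0.374] [[0.452, 0.892, 0.001], [0.847, -0.429, 0.313], [0.28, -0.141, -0.95]]
case []
slot []
lid_hinge []
lid_edge []
pry [(0.83, [75.0, 289.0])]
pry_tip [(0.55, [26.0, 248.0])]
mat []
tray [(0.79, [310.0, 302.0])]
cleaner []
ring_gauge []
vblock []
```

View pics/scene0.png

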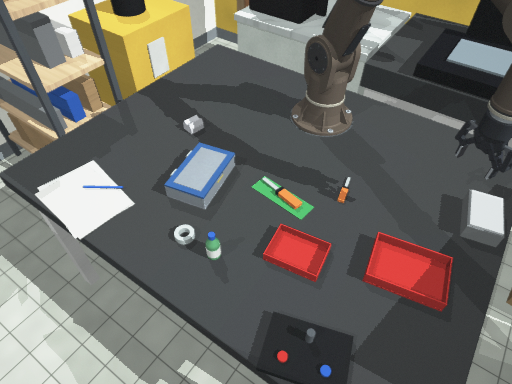

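View pics/side0.png

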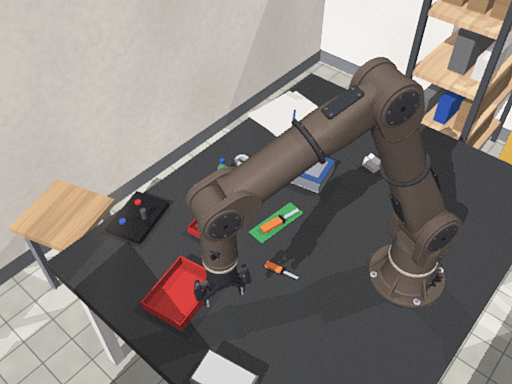

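View pics/wrist0.png

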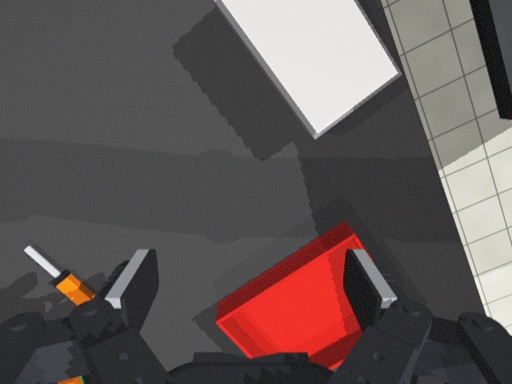

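The scene picture shows two pry-like tools, one on the mat (290,199) and a smaller one (344,193), and two red trays at (297,252) and (409,270). I'll measure both pairs.

```bash
python3 - <<'E'
from h import *
s,M=st()
c=cap("scene")
for k,z in(("tray",.03),("pry",.012),("mat",.003),("case",.05),("lid_edge",.057)):
    for d in ctrl.silhouettes("scene",k):
        m=d["mask"].astype(np.uint8)
        pts=np.argwhere(m)[:,::-1]
        W=np.array([onz(c,p,z)[:2] for p in pts]).astype(np.float32)
        r=cv2.minAreaRect(W*1000); print(k,round(d["p"],2),np.round(d["xy"]),len(pts),"ctr",np.round(r[0],0),"size",np.round(r[1],0),"ang",round(r[2],1)); 
for k,z in(("slot",.0455),("lid_edge",.05),("lid_hinge",.05),("pry",.003),("pry_tip",.011),("mat",0),("tray",0),("vblock",0),("ring_gauge",0),("cleaner",0),("case",0)):
    for d in ctrl.landmark_of("scene",k): print(k,round(d["p"],2),np.round(d["xy"],1),np.round(onz(c,d["xy"],z),4))
print(c["intrinsics"])
save(c,"pics/crop1.png",(140,110,470,320),2.4)
E
```

```text
t 1.8 pos [0.2818 0.5579 0.1987] 
R [[0.0, 0.451, 0.893], [0.0, 0.893, -0.451], [-1.0, 0.0, -0.0]] F [ 0.3 -1.4 -0.2] gap 0.0855
tray 0.76 [406. 271.] 4487 ctr [511. 537.] size [181. 212.] ang 10.2
tray 0.59 [298. 254.] 2326 ctr [639. 261.] size [137. 163.] ang 8.8
pry 0.79 [285. 197.] 310 ctr [460.  95.] size [165.  40.] ang 73.4
pry 0.57 [347. 189.] 163 ctr [327. 260.] size [124.  23.] ang 11.0
pry 0.21 [201. 178.] 2932 ctr [ 544. -176.] size [284. 188.] ang 12.3
mat 0.93 [280. 199.] 677 ctr [470. 104.] size [215.  72.] ang 84.9
lid_edge 0.58 [199. 171.] 2135 ctr [ 563. -156.] size [235. 148.] ang 10.6
slot 0.64 [216.1 177. ] [ 0.5559 -0.097   0.0455]
lid_edge 0.63 [217.3 175. ] [ 0.5497 -0.0966  0.05  ]
lid_hinge 0.61 [182.  164.8] [ 0.5813 -0.2235  0.05  ]
pry 0.72 [287.8 198.6] [0.4652 0.1266 0.003 ]
pry 0.45 [342.1 196. ] [0.3508 0.266  0.003 ]
pry 0.27 [182.7 165. ] [ 0.5474 -0.2604  0.003 ]
pry 0.19 [263.2 179.6] [0.4404 0.0122 0.003 ]
pry_tip 0.58 [262.7 179.5] [0.4476 0.0148 0.011 ]
pry_tip 0.46 [346.8 179. ] [0.2779 0.2462 0.011 ]
mat 0.84 [282.8 195. ] [0.4589 0.1035 0.    ]
mat 0.23 [194.5 129.1] [ 0.3662 -0.366  -0.    ]
tray 0.93 [402.4 274.8] [0.5175 0.533  0.    ]
tray 0.69 [295.6 254.5] [0.6331 0.2576 0.    ]
ring_gauge 0.68 [186.1 237.4] [ 0.7719 -0.0395  0.    ]
cleaner 0.71 [215.9 255.4] [0.7691 0.0727 0.    ]
cleaner 0.62 [181.4 165.6] [ 0.5502 -0.2645  0.    ]
case 0.67 [199.  178.3] [ 0.5618 -0.1721  0.    ]
[[366.3434994    0.         255.63071004]
 [  0.         366.3434994  195.58285885]
 [  0.           0.           1.        ]]
```

View pics/crop1.png

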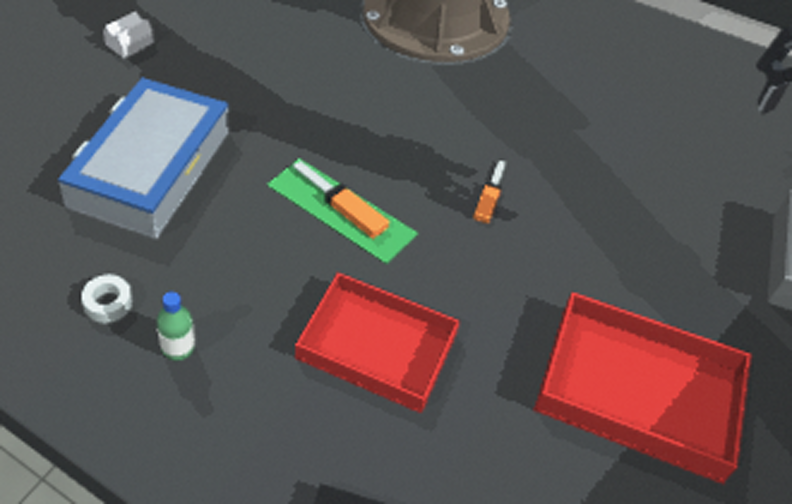

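The tray of 120 x 160 mm is the one at (297,252): measured about 137x163, against 181x212 for the other. The pry meant is on the mat at (288,198): measured 165 mm long, against about 124 mm at (345,190). The crop confirms both.

```bash
cat >> h.py <<'E'
def down(yaw_y):
    y=np.array([np.cos(yaw_y),np.sin(yaw_y),0]);x=np.array([0,0,-1.]);return np.c_[x,y,np.cross(x,y)]
def plan(p,Mt,n=None,start=None):
    """equal rows: split so each is tool-frame shift (before turning) and constant turn"""
    if start is None:
        s=ctrl.get_state(); p0=np.array(s["ee_pos"]);M0=R.from_rotvec(s["tool_rot"]).as_matrix()
    else: p0,M0=start
    p=np.array(p,float)
    w=R.from_matrix(M0.T@Mt).as_rotvec()
    k=n or int(max(np.ceil(np.abs(w).max()/np.radians(5)),np.ceil(np.linalg.norm(p-p0)/.030),1))
    Mi=M0.copy();
    print("rows",k,"turn/row",np.round(np.degrees(w)/5/k,3))
    for i in range(k):
        d=Mi.T@(p-p0)/k/.03; print(np.round(d,2).tolist(),end=" ")
        Mi=Mi@R.from_rotvec(w/k).as_matrix()
    print("| total turn deg",np.round(np.degrees(w),1),"total shift (final axes)/30mm",np.round(Mt.T@(p-p0)/.03,3))
E
python3 - <<'E'
from h import *
s,M=st()
plan([0.46,0.11,0.2],down(np.radians(-9)))
E
```

```text
t 2.65 pos [0.2818 0.5579 0.1987] 
R [[-0.0, 0.451, 0.893], [0.0, 0.893, -0.451], [-1.0, 0.0, -0.0]] F [ 1.  -0.5  0.1] gap 0.0856
rows 17 turn/row [ 0.849 -0.    -0.   ]
[-0.0, -0.63, 0.71] [-0.0, -0.57, 0.75] [-0.0, -0.51, 0.79] [-0.0, -0.45, 0.83] [-0.0, -0.39, 0.86] [-0.0, -0.33, 0.89] [-0.0, -0.26, 0.91] [-0.0, -0.19, 0.93] [-0.0, -0.12, 0.94] [-0.0, -0.05, 0.94] [-0.0, 0.02, 0.94] [-0.0, 0.09, 0.94] [-0.0, 0.16, 0.93] [-0.0, 0.22, 0.92] [-0.0, 0.29, 0.9] [-0.0, 0.36, 0.88] [-0.0, 0.42, 0.85] | total turn deg [72.2 -0.  -0. ] total shift (final axes)/30mm [-0.043  8.201 13.816]
```

```bash
python3 -m jog '[[0,[0,-0.63,0.71],[0.85,0,0]],[0,[0,-0.57,0.75],[0.85,0,0]],[0,[0,-0.51,0.79],[0.85,0,0]],[0,[0,-0.45,0.83],[0.85,0,0]],[0,[0,-0.39,0.86],[0.85,0,0]],[0,[0,-0.33,0.89],[0.85,0,0]],[0,[0,-0.26,0.91],[0.85,0,0]],[0,[0,-0.19,0.93],[0.85,0,0]],[0,[0,-0.12,0.94],[0.85,0,0]],[0,[0,-0.05,0.94],[0.85,0,0]],[0,[0,0.02,0.94],[0.85,0,0]],[0,[0,0.09,0.94],[0.85,0,0]]]'
python3 -m jog '[[0,[0,0.16,0.93],[0.85,0,0]],[0,[0,0.22,0.92],[0.85,0,0]],[0,[0,0.29,0.9],[0.85,0,0]],[0,[0,0.36,0.88],[0.85,0,0]],[0,[0,0.42,0.85],[0.85,0,0]],[0,[0,0,0],[0,0,0]]]'
python3 - <<'E'
from h import *
s,M=st()
c=cap("wrist"); save(c,"pics/wrist1.png")
for k,z in(("pry",.003),("pry_tip",.011),("mat",0),("slot",.0455),("lid_edge",.05),("lid_hinge",.05)):
    for d in ctrl.landmark_of("wrist",k): print(k,round(d["p"],2),np.round(d["xy"],1),np.round(onz(c,d["xy"],z),4))
for d in ctrl.silhouettes("wrist","pry"):
        pts=np.argwhere(d["mask"])[:,::-1]
        W=np.array([onz(c,p,.013)[:2] for p in pts]).astype(np.float32)
        r=cv2.minAreaRect(W*1000); print(round(d["p"],2),np.round(d["xy"]),len(pts),"ctr",np.round(r[0],0),"size",np.round(r[1],0),"ang",round(r[2],1)); 
E
```

```text
time: 4.15
ee_pos: [0.409, 0.2403, 0.1987]
tool_rot: [1.055, 1.3, -1.055]
ft_force: [-0.4, -1.0, 0.2]
finger_gap: 0.0847
time: 4.9
ee_pos: [0.4616, 0.1071, 0.1988]
tool_rot: [1.329, 1.126, -1.329]
ft_force: [-1.0, -0.2, 0.9]
finger_gap: 0.0854
t 4.9 pos [0.4616 0.1071 0.1988] 
R [[0.0, 0.986, -0.164], [-0.001, -0.164, -0.986], [-1.0, 0.0, 0.001]] F [-1.  -0.2  0.9] gap 0.0854
pry 0.88 [251.5 138. ] [0.4651 0.124  0.003 ]
pry 0.66 [111.5  25.9] [0.3409 0.263  0.003 ]
pry_tip 0.74 [245.7 231.3] [0.4393 0.0123 0.011 ]
pry_tip 0.71 [41.9 56.9] [0.2634 0.2451 0.011 ]
mat 0.7 [256.6 151.3] [0.4684 0.1071 0.    ]
slot 0.95 [344.5 304.5] [ 0.5445 -0.0879  0.0455]
lid_edge 0.74 [342.7 308.9] [ 0.5409 -0.0901  0.05  ]
lid_hinge 0.38 [245.9 230.2] [0.4434 0.0321 0.05  ]
0.97 [248. 146.] 2928 ctr [458.  93.] size [164.  33.] ang 77.3
0.56 [101.  25.] 2392 ctr [322. 258.] size [119.  26.] ang 10.9
```

View pics/wrist1.png

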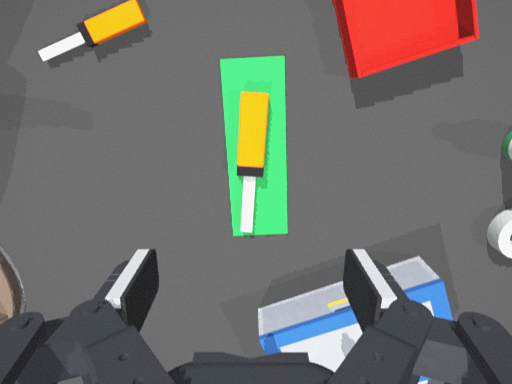

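The wrist picture shows the pry on the mat, handle at (253,133) and tip at (246,231). The smaller one is at (112,26). The case with its yellow slot mark is at (340,302).

```bash
python3 - <<'E'
from h import *
s,M=st()
c=cap("wrist")
hsv=cv2.cvtColor(c["pixels"],cv2.COLOR_RGB2HSV)
m=cv2.inRange(hsv,(10,150,120),(24,255,255)); m[:, :180]=0; m[240:]=0
pts=np.argwhere(m)[:,::-1]
W=np.array([onz(c,p,.019)[:2] for p in pts]).astype(np.float32)
r=cv2.minAreaRect(W*1000); print(r)
ang=np.radians(-102.8); o=np.array([.465,.124])
for nm,x,z in(("hnd",-.05,.019),("f",.04,.019),("tip",.115,.011)):
    q=o+x*np.array([np.cos(ang),np.sin(ang)]); print(nm,proj(c,[*q,z]))
plan([.465-.0,.124,.06],down(np.radians(-12.8)))
E
```

```text
t 5.3 pos [0.4604 0.1106 0.1987] 
R [[-0.0, 0.988, -0.156], [0.0, -0.156, -0.988], [-1.0, -0.0, -0.0]] F [ 0.6  0.4 -0.8] gap 0.0857
((467.8063049316406, 134.19583129882812), (81.57366943359375, 29.781204223632812), 76.96611785888672)
hnd [256.49575153  96.80461073]
f [250.8688138  178.13061262]
tip [246.85433015 234.1248366 ]
rows 5 turn/row [ 0.152 -0.     0.   ]
[0.92, 0.02, -0.09] [0.92, 0.01, -0.09] [0.92, 0.01, -0.09] [0.92, 0.01, -0.09] [0.92, 0.01, -0.09] | total turn deg [ 3.8 -0.   0. ] total shift (final axes)/30mm [ 4.623  0.049 -0.473]
```

```bash
python3 -m jog '[[0,[0.9,0.02,-0.08],[0.76,0,0]],[0,[0.9,0.01,-0.09],[0,0,0]],[0,[0.9,0.01,-0.09],[0,0,0]],[0,[0.9,0.01,-0.09],[0,0,0]],[0,[0.9,0.01,-0.09],[0,0,0]],[0,[0.9,0,-0.05],[0,0,0]],[0.3,[0.5,0,0],[0,0,0]],[0.3,[0.55,0,0],[0,0,0]],[0.3,[0,0,0],[0,0,0]]]'
python3 - <<'E'
from h import *
s,M=st()
c=cap("wrist"); save(c,"pics/wrist2.png")
E
```

```text
time: 6.48
ee_pos: [0.4649, 0.1239, 0.0047]
tool_rot: [1.371, 1.095, -1.374]
ft_force: [-0.6, 0.9, 0.3]
finger_gap: 0.0598
t 6.47 pos [0.4649 0.1239 0.0047] 
R [[-0.001, 0.975, -0.223], [-0.001, -0.223, -0.975], [-1.0, -0.001, 0.001]] F [-0.6  0.9  0.3] gap 0.0598
```

View pics/wrist2.png

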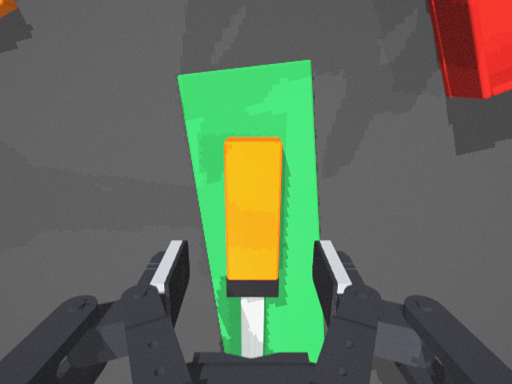

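```bash
python3 - <<'E'
from h import *
s,M=st()
c=cap("wrist")
for dx in(-.05,0,.031,.04):
    ang=np.radians(-102.8); q=np.array([.465,.124])+dx*np.array([np.cos(ang),np.sin(ang)])
    print(dx,proj(c,[*q,.019]))
print(proj(c,[*s["ee_pos"]]))
E
python3 -m jog '[[1,[0,0,0],[0,0,0]],[1,[0,0,0],[0,0,0]],[1,[0,0,0],[0,0,0]],[1,[0,0,0],[0,0,0]],[1,[0,0,0],[0,0,0]]]'
```

```text
t 6.53 pos [0.4655 0.124  0.0053] 
R [[-0.0, 0.975, -0.223], [-0.0, -0.223, -0.975], [-1.0, -0.0, 0.0]] F [0.4 0.8 0.7] gap 0.0603
-0.05 [250.9847588  142.16473601]
0 [251.09656374 232.15843335]
0.031 [251.15656805 280.45692185]
0.04 [251.17284967 293.5622698 ]
[251.80564163 221.85866176]
time: 7.2
ee_pos: [0.4655, 0.1241, 0.0052]
tool_rot: [1.373, 1.095, -1.373]
ft_force: [0.6, 0.1, 0.1]
finger_gap: -0.0003
```

```bash
python3 - <<'E'
from h import *
s,M=st()
c=cap("wrist"); save(c,"pics/wrist3.png"); c=cap("scene");save(c,"pics/scene3.png",(200,120,400,280),4)
E
```

```text
t 7.2 pos [0.4655 0.1241 0.0052] 
R [[0.0, 0.975, -0.222], [0.0, -0.222, -0.975], [-1.0, 0.0, -0.0]] F [0.6 0.1 0.1] gap -0.0003
```

View pics/wrist3.png

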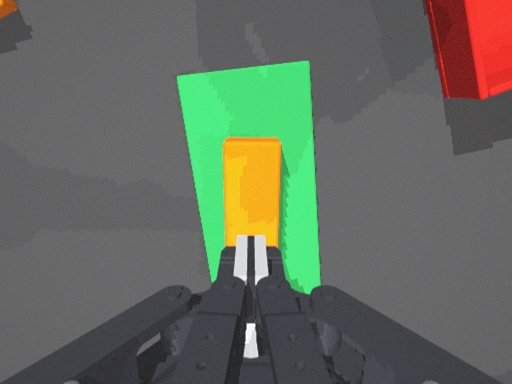

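View pics/scene3.png

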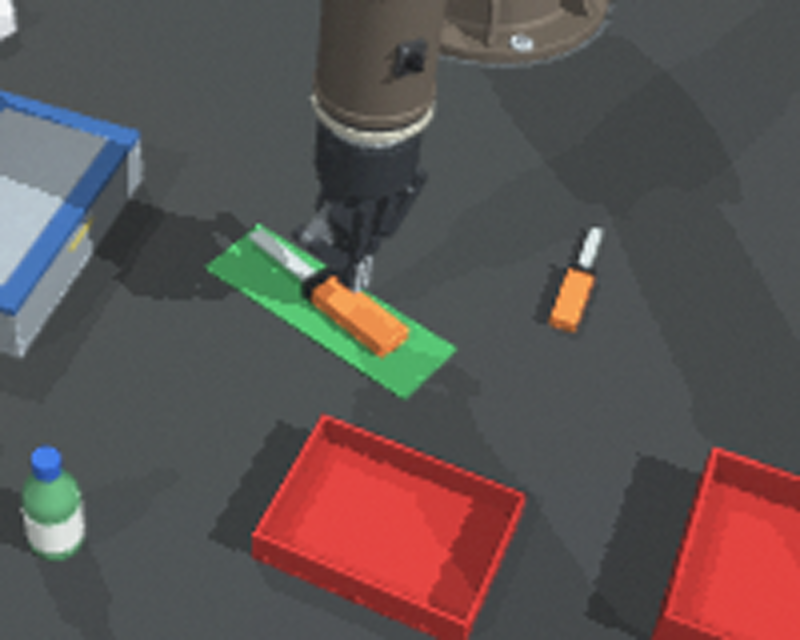

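```bash
python3 - <<'E'
from h import *
s,M=st()
a=cap("wrist"); save(a,"pics/w4.png",(200,200,300,300),6);b=cap("scene"); save(b,"pics/s4.png",(260,150,330,220),8)
print(proj(b,s["ee_pos"]),proj(a,s["ee_pos"]),proj(b,s["ee_pos"]+[0,0,.04]),proj(a,s["ee_pos"]+[0,0,.04]))
c=cap("side"); save(c,"pics/si4.png",(200,180,360,300),5); print(proj(c,s["ee_pos"]))
E
```

```text
t 7.3 pos [0.4655 0.124  0.0052] 
R [[0.0, 0.975, -0.223], [0.0, -0.223, -0.975], [-1.0, -0.0, -0.0]] F [-0.7  0.5 -1.4] gap 0.0002
[287.14150742 197.86332682] [251.74270046 221.85611188] [288.07408979 189.50871881] [252.14668304 256.5531969 ]
[274.00070268 224.66835243]
```

View pics/w4.png

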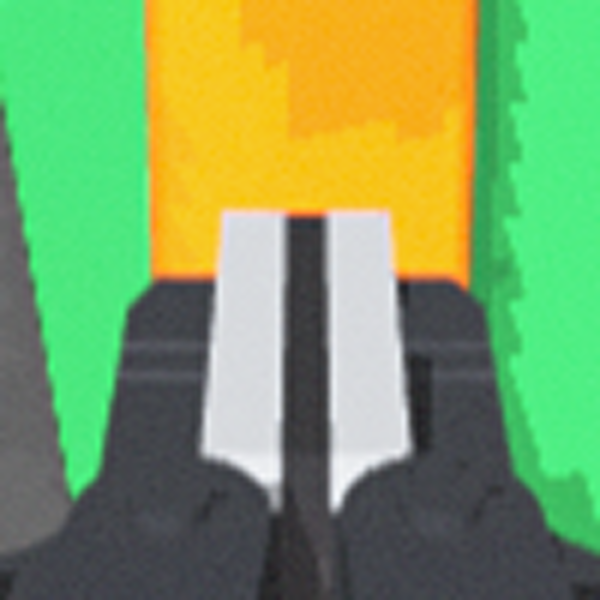

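View pics/s4.png

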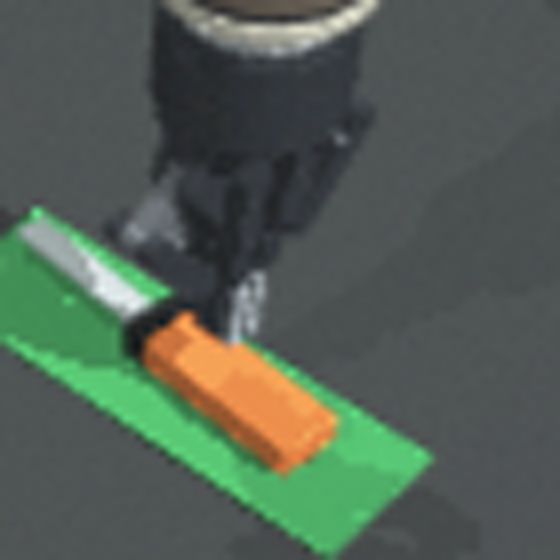

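View pics/si4.png

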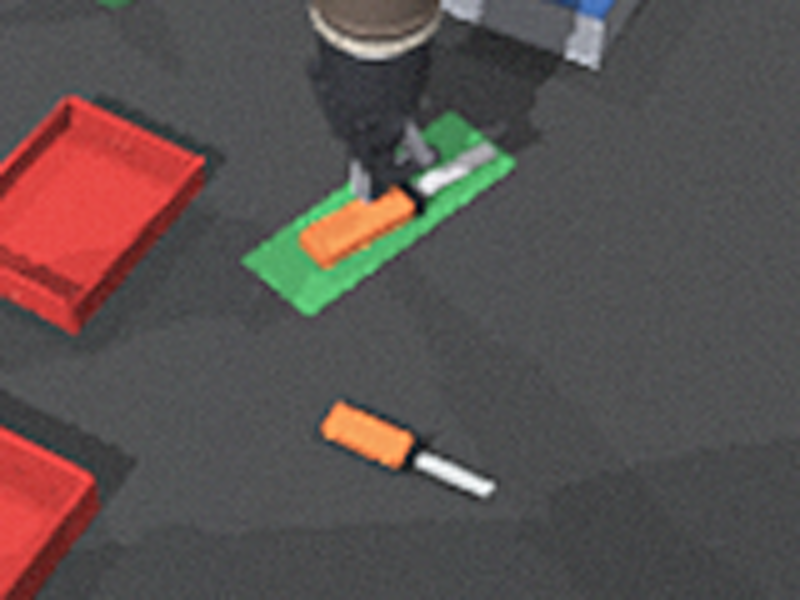

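```bash
python3 - <<'E'
from h import *
s,M=st()
a=cap("wrist");b=cap("scene");c=cap("side")
for cs,uv in (((a,b),((251,235.5),(290,193))),((a,c),((251,235.5),(272.5,219))),((b,c),((290,193),(272.5,219))),((a,b,c),((251,235.5),(290,193),(272.5,219)))):
    X=tri(cs,uv); print(np.round(X,4),[np.round(proj(q,X)-np.array(w),1) for q,w in zip(cs,uv)])
save(c,"pics/si5.png",(240,180,320,240),9)
hsv=cv2.cvtColor(a["pixels"],cv2.COLOR_RGB2HSV)
for q in(.005,.02,.03,.045): print(q,proj(a,[.4655,.124,q]),proj(a,np.array([.4655,.124,q])-.011*M[:,2]),proj(b,[.4655,.124,q]),proj(c,[.4655,.124,q]))
E
```

```text
t 7.45 pos [0.4655 0.124  0.0052] 
R [[-0.0, 0.975, -0.222], [-0.0, -0.222, -0.975], [-1.0, -0.0, 0.0]] F [0.7 0.5 0.2] gap -0.0003
[0.4666 0.1319 0.036 ] [array([-0.3, -2.8]), array([-0.2, -0.3])]
[0.4668 0.1325 0.0427] [array([-0.1,  2.4]), array([-0.1,  0.1])]
[0.4684 0.1316 0.0394] [array([-0.5, -0.7]), array([-0.3,  0.3])]
[0.4679 0.1318 0.0396] [array([2.5, 0.3]), array([-0.4, -0.8]), array([-0.2,  0.4])]
0.005 [251.83022567 221.75248439] [251.84168624 204.42784943] [287.11851773 197.91005425] [273.99642761 224.69290649]
0.02 [251.96812799 232.99830479] [251.98324723 214.4755433 ] [287.46249751 194.82698916] [274.08128445 222.00915619]
0.03 [252.07307522 241.55666519] [252.09125744 222.141875  ] [287.6954329  192.73920671] [274.13843717 220.20159889]
0.045 [252.25484503 256.37984307] [252.27890469 235.46067295] [288.05039739 189.55768652] [274.2250529  217.46222078]
```

View pics/si5.png

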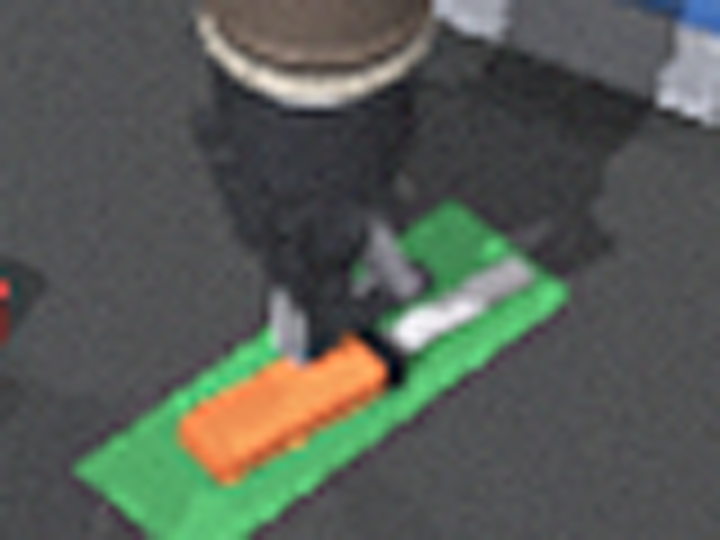

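The fingertips visibly sit about 3 cm above where the reported TCP says, over the handle, and the gap read 0. I'll open and lower in steps, watching force and picture.

```bash
python3 -m jog '[[0.3,[0,0,0],[0,0,0]],[0.3,[0,0,0],[0,0,0]],[0.3,[0,0,0],[0,0,0]],[0.3,[0.35,0,0],[0,0,0]],[0.3,[0,0,0],[0,0,0]]]'
python3 - <<'E'
from h import *
s,M=st()
a=cap("wrist"); save(a,"pics/w6.png",(120,120,380,320),3);b=cap("scene"); save(b,"pics/s6.png",(250,140,340,220),8)
E
```

```text
time: 8.22
ee_pos: [0.4648, 0.1238, -0.0062]
tool_rot: [1.371, 1.095, -1.374]
ft_force: [0.8, 0.1, 0.4]
finger_gap: 0.0599
t 8.22 pos [ 0.4648  0.1238 -0.0062] 
R [[-0.001, 0.975, -0.223], [-0.001, -0.223, -0.975], [-1.0, -0.001, 0.001]] F [0.8 0.1 0.4] gap 0.0599
```

View pics/w6.png

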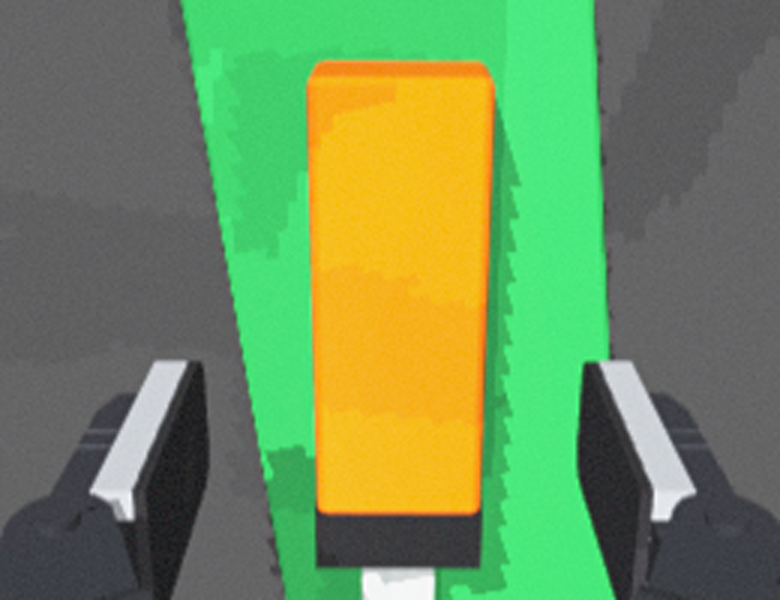

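View pics/s6.png

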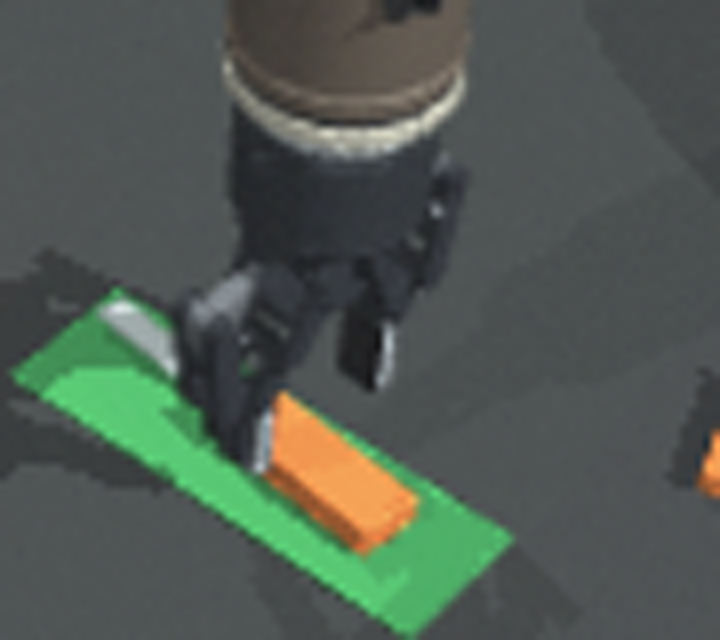

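```bash
python3 -m jog '[[0.5,[0.2,0,0],[0,0,0]],[0.5,[0.2,0,0],[0,0,0]],[0.5,[0,0,0],[0,0,0]]]'
python3 - <<'E'
from h import *
s,M=st()
a=cap("wrist"); save(a,"pics/w7.png",(120,120,380,320),3);b=cap("scene"); save(b,"pics/s7.png",(250,140,340,220),8)
E
```

```text
time: 8.7
ee_pos: [0.4651, 0.1239, -0.0178]
tool_rot: [1.372, 1.095, -1.373]
ft_force: [0.1, -0.7, 0.0]
finger_gap: 0.0426
t 8.7 pos [ 0.4651  0.1239 -0.0178] 
R [[-0.001, 0.975, -0.223], [-0.0, -0.223, -0.975], [-1.0, -0.001, 0.001]] F [ 0.1 -0.7  0. ] gap 0.0426
```

View pics/s7.png

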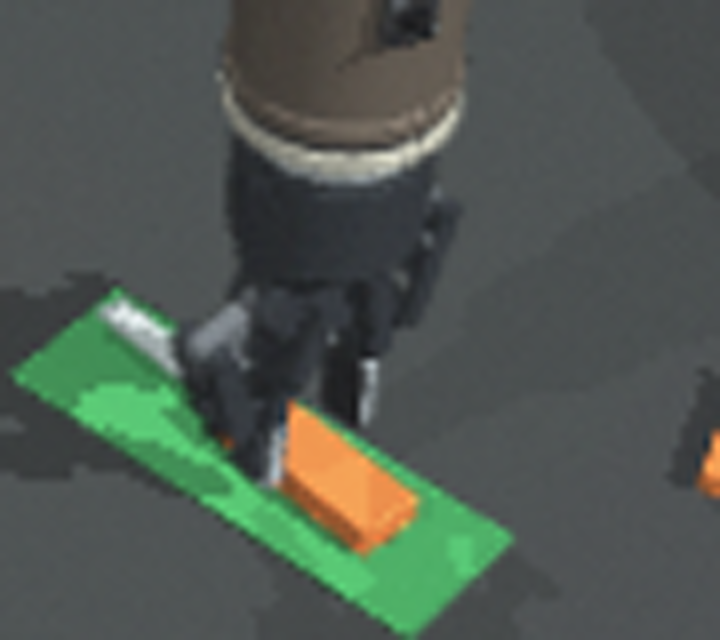

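View pics/w7.png

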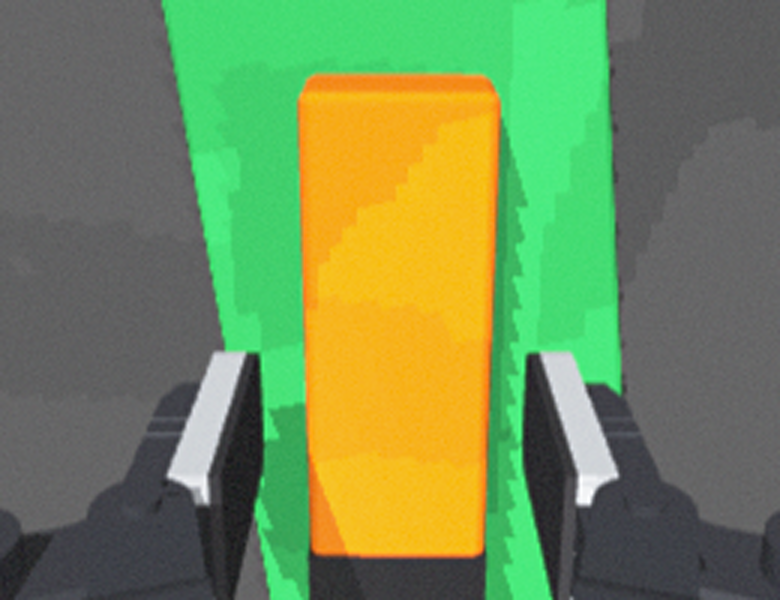

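```bash
python3 -m jog '[[0.5,[0.15,0,0],[0,0,0]],[0.5,[0.13,0,0],[0,0,0]],[0.5,[0,0,0],[0,0,0]]]'
python3 -m jog '[[1,[0,0,0],[0,0,0]],[1,[0,0,0],[0,0,0]],[1,[0,0,0],[0,0,0]],[1,[0,0,0],[0,0,0]]]'
python3 - <<'E'
from h import *
s,M=st()
b=cap("scene"); save(b,"pics/s8.png",(250,140,340,220),8)
E
```

```text
time: 9.18
ee_pos: [0.4652, 0.1239, -0.026]
tool_rot: [1.372, 1.095, -1.373]
ft_force: [-0.9, -0.4, 0.2]
finger_gap: 0.0431
time: 9.68
ee_pos: [0.4655, 0.124, -0.0255]
tool_rot: [1.373, 1.095, -1.373]
ft_force: [-0.6, -2.3, 6.0]
finger_gap: 0.0286
t 9.68 pos [ 0.4655  0.124  -0.0255] 
R [[0.0, 0.975, -0.223], [0.0, -0.223, -0.975], [-1.0, 0.0, -0.0]] F [-0.6 -2.3  6. ] gap 0.0286
```

View pics/s8.png

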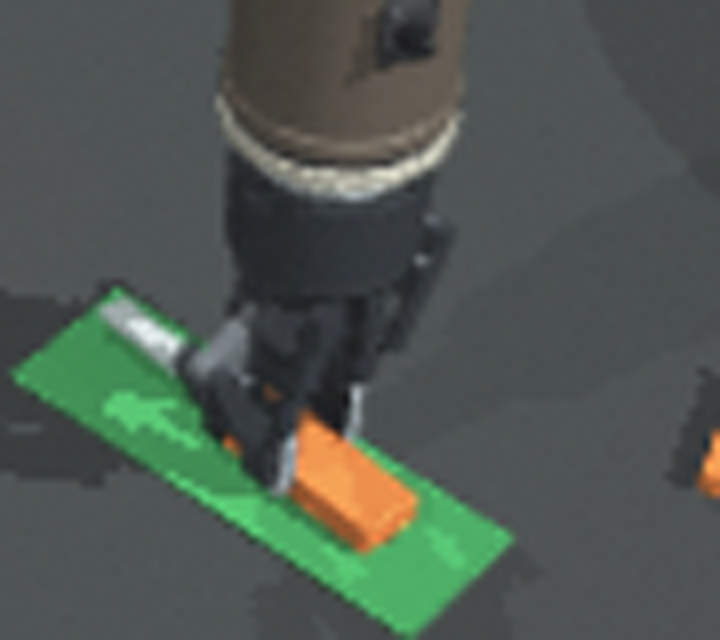

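```bash
python3 -m jog '[[1,[-0.4,0,0],[0,0,0]],[1,[-0.8,0,0],[0,0,0]],[1,[-0.9,0,0],[0,0,0]],[1,[-0.9,0,0],[0,0,0]],[1,[0,0,0],[0,0,0]]]'
python3 - <<'E'
from h import *
from scipy.optimize import least_squares
s,M=st()
b=cap("scene"); save(b,"pics/s9.png",(140,120,310,250),4.6)
hsv=cv2.cvtColor(b["pixels"],cv2.COLOR_RGB2HSV)
m=cv2.inRange(hsv,(105,120,60),(125,255,255)); m[:,:150]=0;m[:,245:]=0;m[:135]=0;m[215:]=0
cn=max(cv2.findContours(m,cv2.RETR_EXTERNAL,cv2.CHAIN_APPROX_NONE)[0],key=cv2.contourArea)
h=cv2.convexHull(cn)[:,0]; print(len(h), h.tolist())
# observed polygon mask of lid (top + visible sides): fit convex hull of projected lid box
def lidpts(x,y,w):
    c,s_=np.cos(w),np.sin(w)
    P=[]
    for u in(-.07,.07):
        for v in(-.113,.113):
            for z in(.05,.057): P.append([x+c*u-s_*v,y+s_*u+c*v,z])
    return P
obs=np.zeros(m.shape,np.uint8); cv2.fillConvexPoly(obs,h.astype(np.int32),255)
ob=obs.astype(float); ob=cv2.GaussianBlur(ob,(0,0),1)
def f(q):
    pts=np.array([proj(b,p) for p in lidpts(*q)],np.float32)
    hu=cv2.convexHull(pts)[:,0]
    im=np.zeros(m.shape,np.uint8); cv2.fillConvexPoly(im,np.round(hu*256).astype(np.int32),255,lineType=cv2.LINE_AA,shift=8)
    im=cv2.GaussianBlur(im.astype(float),(0,0),1)
    return ((im-ob)**2).mean()
from scipy.optimize import minimize
r=minimize(f,[.563,-.156,np.radians(-79.4)],method="Nelder-Mead",options=dict(initial_simplex=[[.563,-.156,-1.386],[.573,-.156,-1.386],[.563,-.146,-1.386],[.563,-.156,-1.33]]))
x,y,w=r.x; print("case",r.x,np.degrees(w),r.fun)
print("slot",x-.07*np.cos(w),y-.07*np.sin(w),"hinge",x+.07*np.cos(w),y+.07*np.sin(w))
im=cv2.cvtColor(b["pixels"],cv2.COLOR_RGB2BGR)
big=cv2.resize(im[120:250,140:310],None,fx=4.6,fy=4.6)
for z in(.0,.05,.057):
    P=np.array([(proj(b,[x+np.cos(w)*u-np.sin(w)*v,y+np.sin(w)*u+np.cos(w)*v,z])-[140,120]+.5)*4.6 for u,v in((-.07,-.113),(-.07,.113),(.07,.113),(.07,-.113))])
    cv2.polylines(big,[P.astype(np.int32)],True,(0,0,255),1)
P=(proj(b,[x-.07*np.cos(w),y-.07*np.sin(w),.0455])-[140,120]+.5)*4.6; cv2.circle(big,tuple(P.astype(int)),4,(255,0,255),1)
cv2.imwrite("pics/s9.png",big)
E
```

```text
time: 10.35
ee_pos: [0.4669, 0.1246, 0.0665]
tool_rot: [1.376, 1.094, -1.369]
ft_force: [0.3, -0.2, -1.1]
finger_gap: 0.0285
t 10.35 pos [0.4669 0.1246 0.0665] 
R [[0.004, 0.975, -0.222], [0.002, -0.222, -0.975], [-1.0, 0.003, -0.003]] F [ 0.3 -0.2 -1.1] gap 0.0285
14 [[233, 152], [234, 153], [234, 154], [232, 157], [204, 197], [203, 198], [199, 197], [193, 195], [167, 186], [165, 185], [164, 184], [167, 180], [198, 143], [199, 142]]
case [ 0.55914006 -0.15921069 -1.36189409] -78.030783444759 2.547637528423453
slot 0.5446230342678552 -0.09073255224472566 hinge 0.5736570923364325 -0.22768883531370532
```

View pics/s9.png

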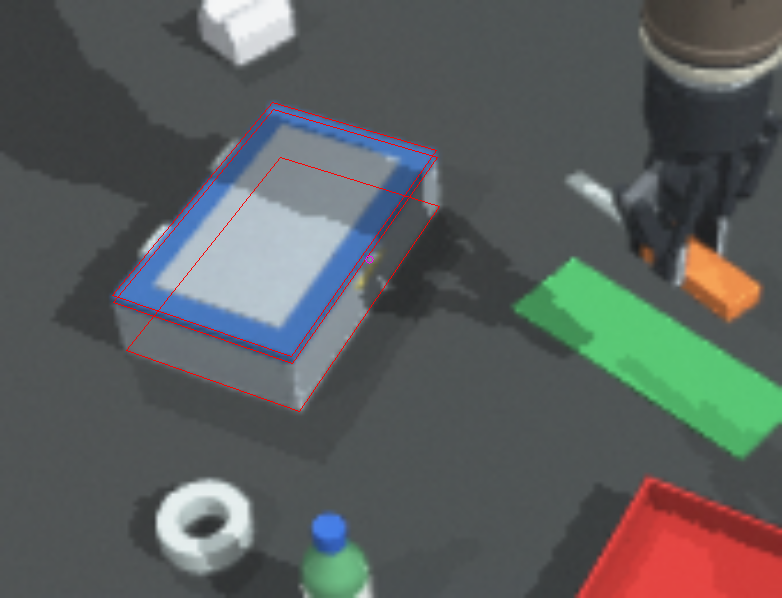

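```bash
python3 - <<'E'
from h import *
plan([.5149,.0492,.0665],down(np.radians(11.97)))
E
```

```text
rows 5 turn/row [-0.992 -0.003 -0.005]
[-0.01, 0.43, 0.42] [-0.01, 0.39, 0.45] [-0.01, 0.35, 0.48] [-0.01, 0.31, 0.51] [-0.01, 0.26, 0.54] | total turn deg [-24.8  -0.1  -0.1] total shift (final axes)/30mm [-0.039  1.071  2.792]
```

```bash
python3 -m jog '[[1,[0,0.43,0.42],[-0.99,0,0]],[1,[0,0.39,0.45],[-0.99,0,0]],[1,[0,0.35,0.48],[-0.99,0,0]],[1,[0,0.31,0.51],[-0.99,0,0]],[1,[0,0.26,0.54],[-0.99,0,0]],[1,[0,0,0],[0,0,0]],[1,[0.6,0,0],[0,0,0]],[1,[0.6,0,0],[0,0,0]],[1,[0.5,0,0],[0,0,0]],[1,[0.2,0,0],[0,0,0]],[1,[0,0,0],[0,0,0]]]'
cat >> h.py <<'E'
CASE=np.array([.5591,-.1592]);CW=-1.3619
CX=np.array([np.cos(CW),np.sin(CW)]);CY=np.array([-np.sin(CW),np.cos(CW)])
def cw(u,v,z): return np.array([*(CASE+u*CX+v*CY),z])
def big(c,fn,crop,s,pts=()):
    im=cv2.cvtColor(c["pixels"],cv2.COLOR_RGB2BGR)
    x0,y0,x1,y1=crop; b=cv2.resize(im[y0:y1,x0:x1],None,fx=s,fy=s,interpolation=cv2.INTER_CUBIC)
    for P in pts:
        q=(proj(c,P)-[x0,y0]+.5)*s; cv2.circle(b,tuple(q.astype(int)),3,(255,0,255),1)
    cv2.imwrite(fn,b)
E
python3 - <<'E'
from h import *
s,M=st()
tip=s["ee_pos"]+.113*M[:,2]; tip[2]+=.0365; print("tip est",tip,"slot",cw(-.07,0,.0455), "lateral",(tip[:2]-CASE)@CY,"dist",-(tip[:2]-CASE)@CX-.07)
b=cap("scene"); big(b,"pics/s10.png",(180,130,290,210),7,[tip,cw(-.07,-.02,.041),cw(-.07,.02,.041),cw(-.07,-.02,.05),cw(-.07,.02,.05)])
b=cap("side"); big(b,"pics/si10.png",(230,130,340,250),6,[tip,cw(-.07,-.02,.041),cw(-.07,.02,.041)])
E
```

```text
time: 11.78
ee_pos: [0.5139, 0.0491, 0.007]
tool_rot: [1.055, 1.301, -1.056]
ft_force: [0.1, -0.2, -1.7]
finger_gap: 0.0281
t 11.78 pos [0.5139 0.0491 0.007 ] 
R [[-0.001, 0.979, 0.206], [-0.0, 0.206, -0.979], [-1.0, -0.001, -0.0]] F [ 0.1 -0.2 -1.7] gap 0.0281
tip est [ 0.53713929 -0.06152837  0.04350551] slot [ 0.54458338 -0.09072177  0.0455    ] lateral -0.001228112935011707 dist 0.030102503380438628
```

View pics/s10.png

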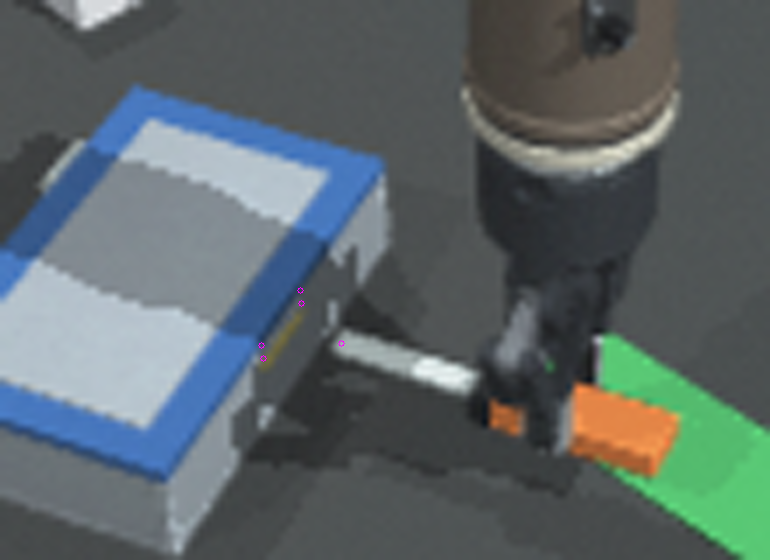

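View pics/si10.png

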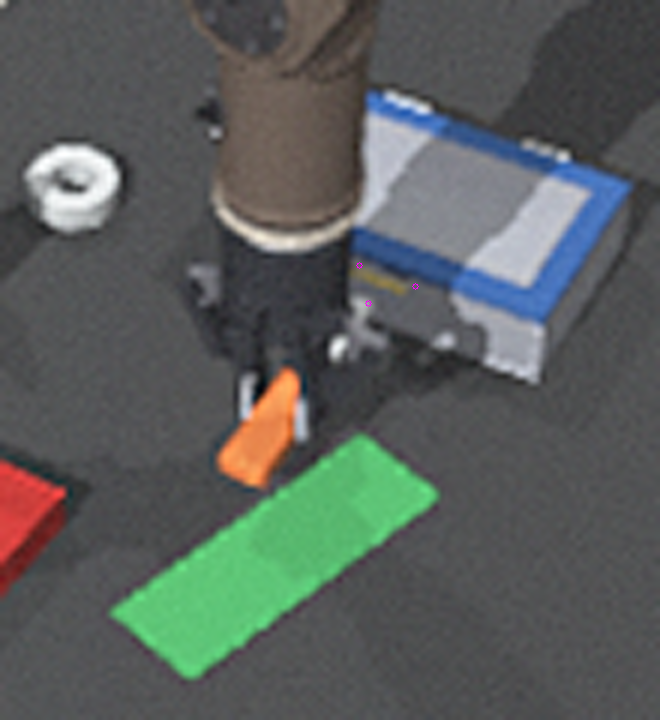

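```bash
python3 - <<'E'
from h import *
b=cap("side"); big(b,"pics/si11.png",(265,165,320,205),14)
E
```

```text
(no output)
```

View pics/si11.png

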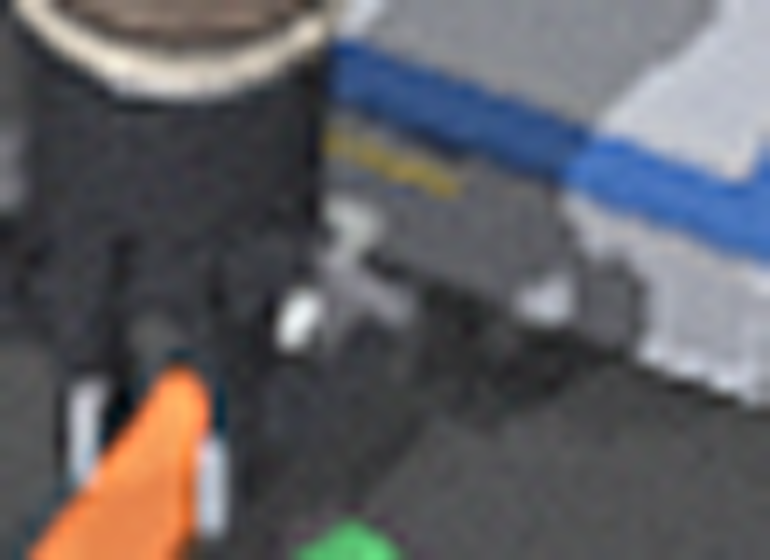

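Blade tip (290,181) in the side view agrees with my estimate, as does the scene view. Raising 2 mm and inserting.

```bash
python3 -m jog '[[1,[-0.07,0.03,0.3],[0,0,0]],[1,[0,0,0.3],[0,0,0]],[1,[0,0,0.3],[0,0,0]],[1,[0,0,0.2],[0,0,0]],[1,[0,0,0],[0,0,0]]]'
python3 -m jog '[[1,[0,0,0.2],[0,0,0]],[1,[0,0,0.2],[0,0,0]],[1,[0,0,0.1],[0,0,0]],[1,[0,0,0],[0,0,0]]]'
python3 - <<'E'
from h import *
s,M=st()
tip=s["ee_pos"]+.113*M[:,2]; tip[2]+=.0365; print("tip est",tip, "lateral",(tip[:2]-CASE)@CY,"dist",-(tip[:2]-CASE)@CX-.07)
b=cap("scene"); big(b,"pics/s12.png",(180,130,290,210),7,[tip])
E
```

```text
time: 12.55
ee_pos: [0.522, 0.016, 0.0094]
tool_rot: [1.056, 1.3, -1.056]
ft_force: [-0.4, 0.2, -1.5]
finger_gap: 0.0282
time: 13.05
ee_pos: [0.525, 0.0018, 0.0094]
tool_rot: [1.055, 1.3, -1.055]
ft_force: [-0.7, 0.5, -1.6]
finger_gap: 0.0282
t 13.05 pos [0.525  0.0018 0.0094] 
R [[0.0, 0.979, 0.206], [-0.0, 0.206, -0.979], [-1.0, 0.0, 0.0]] F [-0.7  0.5 -1.6] gap 0.0282
tip est [ 0.54828233 -0.10880009  0.04590582] lateral -0.00013055213804939216 dist -0.01845239462296685
```

View pics/s12.png

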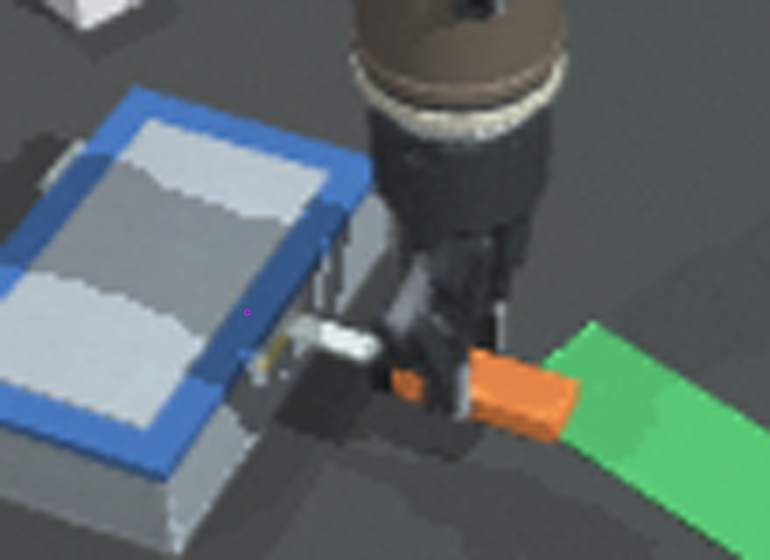

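```bash
python3 -m jog '[[1,[0,0,0.3],[0,0,0]],[1,[0,0,0.25],[0,0,0]],[1,[-0.1,0,0],[0,0,0]],[1,[-0.3,0,0.03],[0,0,0]],[1,[-0.31,0,0.02],[0,0,0]],[1,[-0.3,0,0.08],[0,0,0]],[1,[-0.29,0,0.08],[0,0,0]],[1,[-0.28,0,0.13],[0,0,0]],[1,[-0.27,0,0.13],[0,0,0]],[1,[0,0,0],[0,0,0]]]'
python3 - <<'E'
from h import *
s,M=st()
tip=s["ee_pos"]+.113*M[:,2]; tip[2]+=.0365; print("tip est",tip, "u",(tip[:2]-CASE)@CX)
b=cap("scene"); big(b,"pics/s13.png",(150,90,290,210),6,[tip])
E
```

```text
time: 14.35
ee_pos: [0.532, -0.0284, 0.0657]
tool_rot: [1.056, 1.299, -1.054]
ft_force: [-0.0, 0.8, -0.8]
finger_gap: 0.0285
t 14.35 pos [ 0.532  -0.0284  0.0657] 
R [[0.002, 0.979, 0.205], [-0.0, 0.205, -0.979], [-1.0, 0.002, 0.001]] F [-0.   0.8 -0.8] gap 0.0285
tip est [ 0.55524269 -0.13903694  0.10223004] u -0.02052464834408507
```

View pics/s13.png

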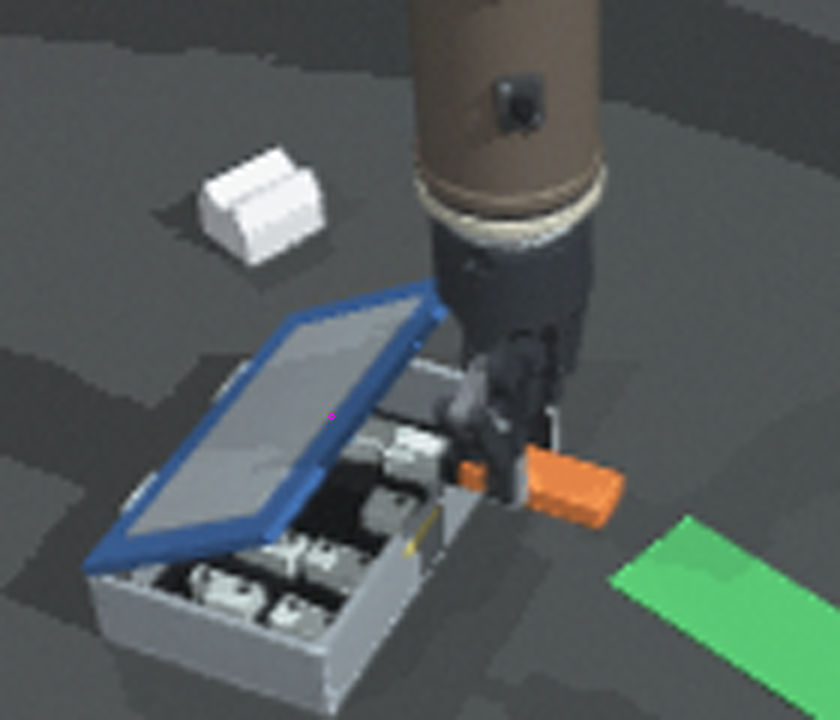

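The lid is up about 30° with the blade under it, and blocks are showing inside. Continuing the arc.

```bash
python3 -m jog '[[1,[-0.25,0,0.17],[0,0,0]],[1,[-0.25,0,0.18],[0,0,0]],[1,[-0.22,0,0.21],[0,0,0]],[1,[-0.21,0,0.22],[0,0,0]],[1,[-0.18,0,0.25],[0,0,0]],[1,[-0.17,0,0.25],[0,0,0]],[1,[-0.13,0,0.27],[0,0,0]],[1,[-0.13,0,0.28],[0,0,0]],[1,[-0.08,0,0.29],[0,0,0]],[1,[-0.08,0,0.3],[0,0,0]],[1,[0,0,0],[0,0,0]]]'
python3 - <<'E'
from h import *
s,M=st()
tip=s["ee_pos"]+.113*M[:,2]; tip[2]+=.0365; print("tip est",tip, "u",(tip[:2]-CASE)@CX)
b=cap("scene"); big(b,"pics/s14.png",(150,90,290,210),6,[tip])
E
```

```text
time: 15.78
ee_pos: [0.5465, -0.1003, 0.1162]
tool_rot: [1.056, 1.299, -1.056]
ft_force: [-0.6, 0.1, -1.2]
finger_gap: 0.0284
t 15.78 pos [ 0.5465 -0.1003  0.1162] 
R [[0.001, 0.979, 0.205], [-0.001, 0.205, -0.979], [-1.0, 0.0, 0.001]] F [-0.6  0.1 -1.2] gap 0.0284
tip est [ 0.5696397  -0.21093499  0.15276052] u 0.05279601824344774
```

View pics/s14.png

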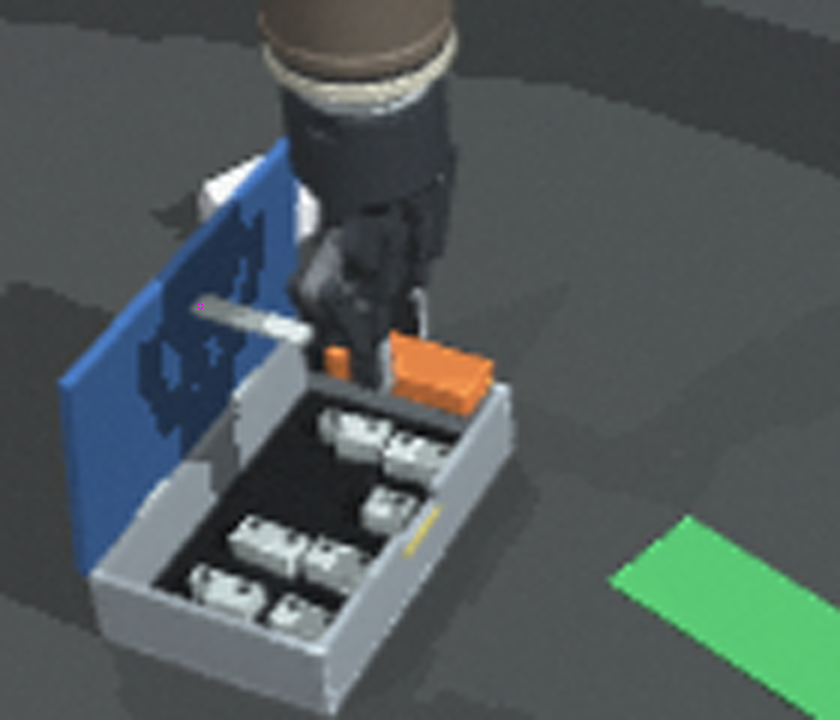

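The lid is near 80°, with the blade tip on its inner face at (200,305) in the crop and seven blocks visible. Pushing on to about 128°.

```bash
python3 -m jog '[[1,[-0.02,0,0.3],[0,0,0]],[1,[-0.02,0,0.31],[0,0,0]],[1,[0.02,0,0.31],[0,0,0]],[1,[0.03,0,0.3],[0,0,0]],[1,[0.08,0,0.3],[0,0,0]],[1,[0.08,0,0.29],[0,0,0]],[1,[0.13,0,0.28],[0,0,0]],[1,[0.13,0,0.27],[0,0,0]],[1,[0.13,0,0.2],[0,0,0]],[1,[0.14,0,0.2],[0,0,0]],[1,[0,0,0],[0,0,0]]]'
python3 - <<'E'
from h import *
s,M=st()
tip=s["ee_pos"]+.113*M[:,2]; tip[2]+=.0365; print("tip est",tip, "u",(tip[:2]-CASE)@CX)
b=cap("scene"); big(b,"pics/s15.png",(130,90,270,210),6,[tip])
E
```

```text
time: 17.2
ee_pos: [0.5632, -0.1807, 0.0946]
tool_rot: [1.055, 1.3, -1.056]
ft_force: [-0.9, 0.9, -1.2]
finger_gap: 0.0282
t 17.2 pos [ 0.5632 -0.1807  0.0946] 
R [[-0.0, 0.979, 0.205], [-0.0, 0.205, -0.979], [-1.0, -0.0, 0.0]] F [-0.9  0.9 -1.2] gap 0.0282
tip est [ 0.5863693  -0.29129318  0.13109367] u 0.13487664189630222
```

View pics/s15.png

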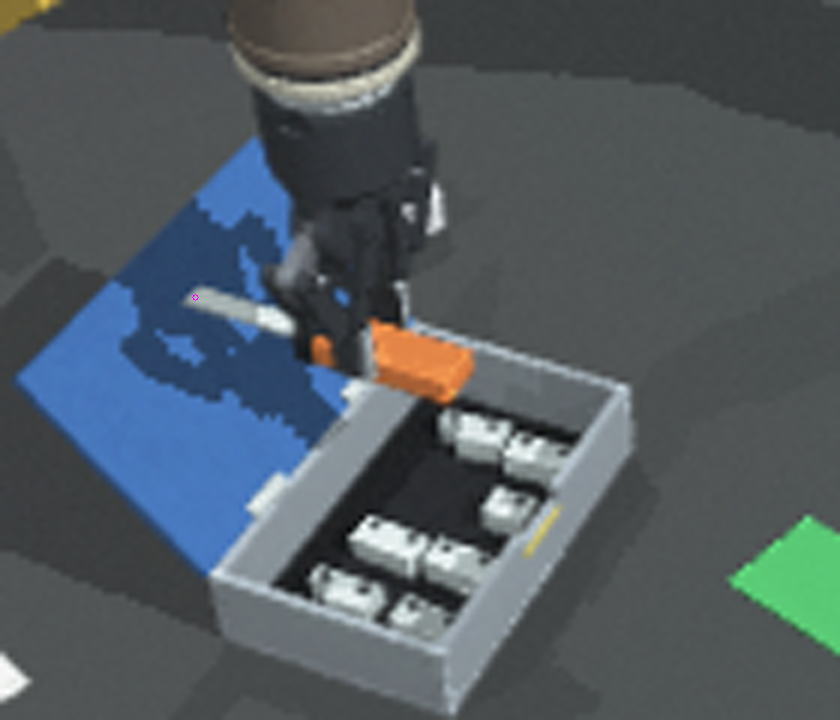

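```bash
python3 -m jog '[[1,[-0.3,0,-0.7],[0,0,0]],[1,[-0.5,0,-0.9],[0,0,0]],[1,[0,0,0],[0,0,0]]]'
python3 - <<'E'
from h import *
st()
plan([.4721,.1365,.06],down(np.radians(-5.1)),n=11)
E
```

```text
time: 17.62
ee_pos: [0.5543, -0.1305, 0.12]
tool_rot: [1.054, 1.301, -1.05]
ft_force: [0.1, -0.8, 0.2]
finger_gap: 0.0278
t 17.62 pos [ 0.5543 -0.1305  0.12  ] 
R [[0.002, 0.978, 0.209], [0.001, 0.209, -0.978], [-1.0, 0.002, -0.001]] F [ 0.1 -0.8  0.2] gap 0.0278
rows 11 turn/row [ 0.313 -0.001 -0.002]
[0.18, -0.07, -0.84] [0.18, -0.1, -0.84] [0.18, -0.12, -0.84] [0.18, -0.14, -0.83] [0.18, -0.17, -0.83] [0.18, -0.19, -0.83] [0.18, -0.21, -0.82] [0.18, -0.23, -0.81] [0.18, -0.26, -0.81] [0.18, -0.28, -0.8] [0.18, -0.3, -0.79] | total turn deg [17.2 -0.1 -0.1] total shift (final axes)/30mm [ 2.001 -3.521 -8.623]
```

```bash
python3 -m jog '[[1,[0.1,-0.07,-0.84],[0.31,0,0]],[1,[0.1,-0.1,-0.84],[0.31,0,0]],[1,[0.15,-0.12,-0.84],[0.31,0,0]],[1,[0.2,-0.14,-0.83],[0.31,0,0]],[1,[0.2,-0.17,-0.83],[0.31,0,0]],[1,[0.2,-0.19,-0.83],[0.31,0,0]],[1,[0.2,-0.21,-0.82],[0.31,0,0]],[1,[0.2,-0.23,-0.81],[0.31,0,0]],[1,[0.2,-0.26,-0.81],[0.31,0,0]],[1,[0.2,-0.28,-0.8],[0.31,0,0]],[1,[0.25,-0.3,-0.79],[0.31,0,0]],[1,[0,0,0],[0,0,0]]]'
python3 - <<'E'
from h import *
st()
b=cap("scene"); big(b,"pics/s16.png",(230,130,350,230),6)
b=cap("wrist"); save(b,"pics/w16.png")
plan([.4721,.1365,-.0245],down(np.radians(-5.1)))
E
```

```text
time: 19.12
ee_pos: [0.4711, 0.1354, 0.0583]
tool_rot: [1.273, 1.167, -1.274]
ft_force: [-0.2, -0.5, -0.5]
finger_gap: 0.028
t 19.12 pos [0.4711 0.1354 0.0583] 
R [[-0.001, 0.996, -0.087], [-0.0, -0.087, -0.996], [-1.0, -0.001, 0.0]] F [-0.2 -0.5 -0.5] gap 0.028
rows 3 turn/row [-0.003  0.002 -0.002]
[0.93, -0.0, -0.04] [0.93, -0.0, -0.04] [0.93, -0.0, -0.03] | total turn deg [-0.  0. -0.] total shift (final axes)/30mm [ 2.781 -0.009 -0.104]
```

View pics/s16.png

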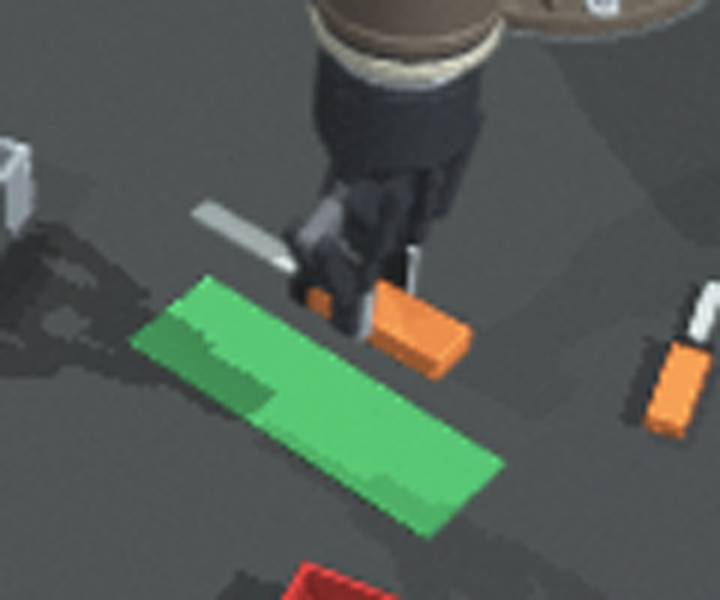

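View pics/w16.png

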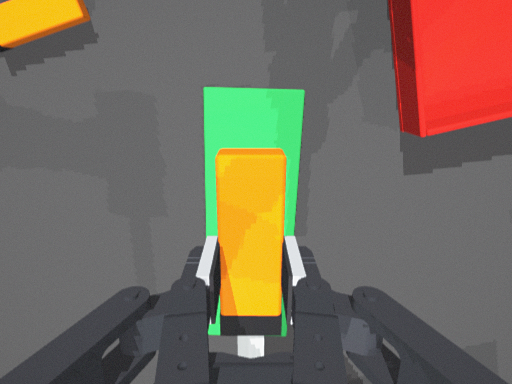

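```bash
python3 -m jog '[[1,[0.9,0,-0.03],[0,0,0]],[1,[0.9,0,-0.04],[0,0,0]],[1,[0.6,0,-0.03],[0,0,0]],[1,[0.3,0,0],[0,0,0]],[1,[0.04,0,0],[0,0,0]],[1,[0,0,0],[0,0,0]]]'
python3 -m jog '[[0.45,[0,0,0],[0,0,0]],[0.45,[0,0,0],[0,0,0]],[0.3,[-0.3,0,0],[0,0,0]],[0.3,[-0.9,0,0],[0,0,0]],[0.3,[-0.9,0,0],[0,0,0]],[0.3,[-0.9,0,0],[0,0,0]],[0.3,[-0.9,0,0],[0,0,0]],[0.3,[-0.9,0,0],[0,0,0]],[0.3,[0,0,0],[0,0,0]]]'
python3 - <<'E'
from h import *
st()
b=cap("scene"); save(b,"pics/s17.png")
b=cap("wrist"); save(b,"pics/w17.png")
# view over the case: TCP position so that camera sees it
plan(cw(-.03,0,.22),down(CW+np.pi/2))
E
```

```text
time: 19.98
ee_pos: [0.4725, 0.1368, -0.0227]
tool_rot: [1.276, 1.165, -1.275]
ft_force: [-0.2, -0.8, -0.8]
finger_gap: 0.0282
time: 21.1
ee_pos: [0.4732, 0.1375, 0.123]
tool_rot: [1.279, 1.164, -1.271]
ft_force: [-0.1, -0.4, 0.0]
finger_gap: 0.0598
t 21.1 pos [0.4732 0.1375 0.123 ] 
R [[0.004, 0.996, -0.09], [0.002, -0.09, -0.996], [-1.0, 0.004, -0.002]] F [-0.1 -0.4  0. ] gap 0.0598
rows 10 turn/row [-0.342 -0.001 -0.001]
[-0.33, 0.35, 0.86] [-0.33, 0.32, 0.87] [-0.33, 0.3, 0.88] [-0.33, 0.27, 0.89] [-0.33, 0.24, 0.9] [-0.33, 0.22, 0.9] [-0.33, 0.19, 0.91] [-0.33, 0.16, 0.92] [-0.33, 0.14, 0.92] [-0.33, 0.11, 0.92] | total turn deg [-17.1  -0.   -0. ] total shift (final axes)/30mm [-3.304  0.8    9.268]
```

View pics/w17.png

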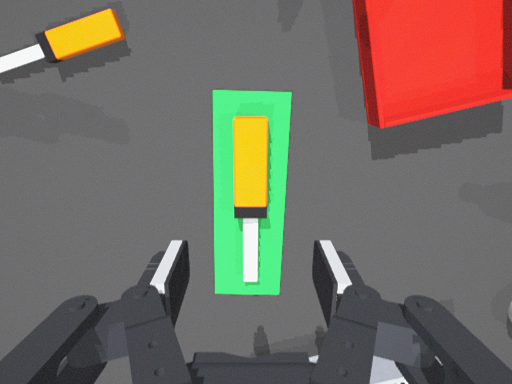

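View pics/s17.png

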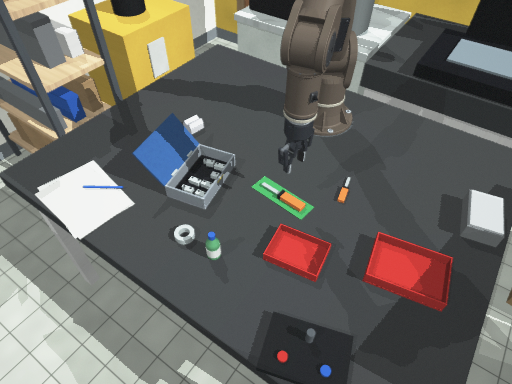

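```bash
python3 -m jog '[[0.3,[-0.33,0.35,0.9],[-0.34,0,0]],[0.3,[-0.33,0.32,0.9],[-0.34,0,0]],[0.3,[-0.33,0.3,0.9],[-0.34,0,0]],[0.3,[-0.33,0.27,0.9],[-0.34,0,0]],[0.3,[-0.33,0.24,0.9],[-0.34,0,0]],[0.3,[-0.33,0.22,0.9],[-0.34,0,0]],[0.3,[-0.33,0.19,0.95],[-0.34,0,0]],[0.3,[-0.33,0.16,0.95],[-0.34,0,0]],[0.3,[-0.33,0.14,0.95],[-0.34,0,0]],[0.3,[-0.33,0.11,0.95],[-0.34,0,0]],[0.3,[0,0,0.6],[0,0,0]],[0.3,[0,0,0.6],[0,0,0]]]'
python3 - <<'E'
from h import *
s,M=st()
b=cap("wrist"); save(b,"pics/w18.png",(40,60,480,330),1.8)
print([np.round(proj(b,cw(u,v,.05))) for u,v in((-.07,-.113),(-.07,.113),(.07,.113),(.07,-.113))])
E
```

```text
time: 22.7
ee_pos: [0.5602, -0.172, 0.2186]
tool_rot: [1.056, 1.302, -1.057]
ft_force: [-0.1, -0.3, 0.2]
finger_gap: 0.0598
t 22.7 pos [ 0.5602 -0.172   0.2186] 
R [[-0.002, 0.979, 0.205], [0.001, 0.205, -0.979], [-1.0, -0.001, -0.001]] F [-0.1 -0.3  0.2] gap 0.0598
[array([141.,  79.]), array([365.,  78.]), array([352., 207.]), array([154., 208.])]
```

View pics/w18.png

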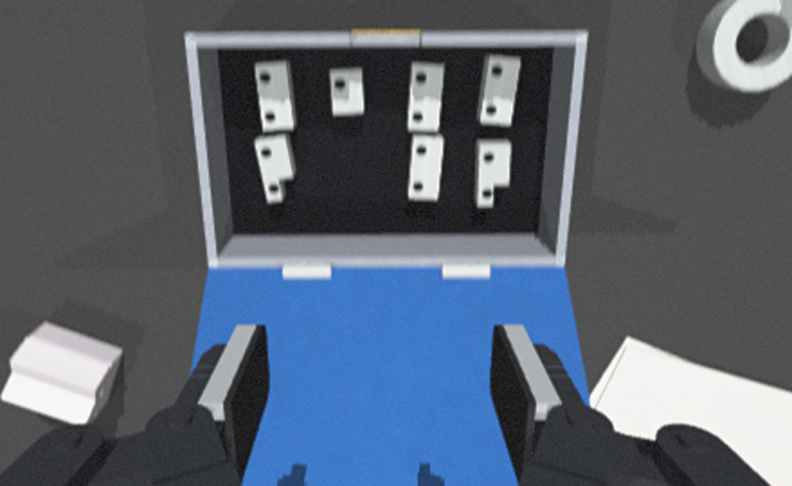

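Seven blocks show in the case. Good (full, four corners): crop (275,95), (425,95), (500,90) and (425,168). Faulty: short at (347,90), chipped at (275,168) and (492,172). Next I measure them and enlarge the faulty ones.

```bash
cat > blk.py <<'E'
from h import *
def blocks(b,zt=.022):
    g=b["pixels"].astype(float).mean(2)
    poly=np.array([proj(b,cw(u,v,.006)) for u,v in((-.060,-.105),(-.060,.105),(.062,.105),(.062,-.105))])
    m=np.zeros(g.shape,np.uint8); cv2.fillConvexPoly(m,np.round(poly).astype(np.int32),1)
    m=((g>85)&(m>0)).astype(np.uint8); m=cv2.morphologyEx(m,cv2.MORPH_CLOSE,np.ones((3,3)))
    n,l,stt,ce=cv2.connectedComponentsWithStats(m)
    out=[]
    for i in range(1,n):
        if stt[i,4]<150: continue
        pts=np.argwhere(l==i)[:,::-1]
        W=np.array([onz(b,p,zt)[:2] for p in pts]); U=np.c_[(W-CASE)@CX,(W-CASE)@CY].astype(np.float32)*1000
        r=cv2.minAreaRect(U); out.append((r,stt[i,4],ce[i]))
        print("px",np.round(ce[i]),"n",stt[i,4],"ctr(u,v)mm",np.round(r[0],1),"size",np.round(r[1],1),"ang",round(r[2],1))
    return out
E
python3 - <<'E'
from blk import *
b=cap("wrist"); blocks(b); save(b,"pics/w19.png",(145,80,360,200),3.6)
E
```

```text
px [317. 105.] n 699 ctr(u,v)mm [-37.5  71.6] size [22.5 40.7] ang 84.4
px [193. 109.] n 681 ctr(u,v)mm [-34.5 -68.3] size [40.5 22.1] ang 3.9
px [277. 128.] n 1300 ctr(u,v)mm [-10.9  26.5] size [86.  23.9] ang 2.0
px [233. 107.] n 431 ctr(u,v)mm [-37.5 -23.1] size [26.4 20.8] ang 1.1
px [192. 147.] n 573 ctr(u,v)mm [ 11.2 -69.7] size [43.  22.9] ang 8.5
px [313. 149.] n 580 ctr(u,v)mm [15.4 71. ] size [43.  22.6] ang 0.7
```

View pics/w19.png

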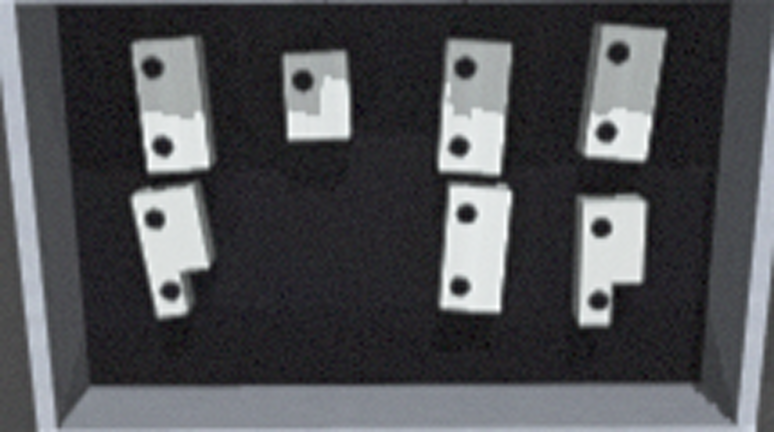

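```bash
python3 - <<'E'
from blk import *
s,M=st()
b=cap("wrist")
for nm,p in(("A",(170,230)),("B",(614,240)),("S",(317,95))):
    X=onz(b,(145+p[0]/3.6-.4,80+p[1]/3.6-.4),.022); print(nm,np.round(X,4),"uv",np.round([(X[:2]-CASE)@CX,(X[:2]-CASE)@CY],4))
    if nm=="B": plan([X[0],X[1],.06],down(CW+np.pi/2))
E
```

```text
t 22.8 pos [ 0.56   -0.1737  0.2189] 
R [[-0.001, 0.979, 0.203], [-0.001, 0.203, -0.979], [-1.0, -0.001, 0.0]] F [ 0.1  0.4 -0.3] gap 0.0597
A [ 0.4899 -0.177   0.022 ] uv [ 0.003  -0.0714]
B [ 0.631  -0.1512  0.022 ] uv [0.0071 0.072 ]
rows 6 turn/row [-0.007 -0.001  0.002]
[0.88, 0.41, -0.03] [0.88, 0.41, -0.03] [0.88, 0.41, -0.03] [0.88, 0.41, -0.03] [0.88, 0.41, -0.03] [0.88, 0.41, -0.03] | total turn deg [-0.2 -0.   0.1] total shift (final axes)/30mm [ 5.298  2.458 -0.196]
S [ 0.5285 -0.1258  0.022 ] uv [-0.039 -0.023]
```

```bash
python3 -m jog '[[0.5,[0.6,0.6,-0.04],[0,0,0]],[0.6,[0.8,0.6,-0.04],[0,0,0]],[0.61,[0.9,0.6,-0.04],[0,0,0]],[0.61,[0.9,0.6,-0.04],[0,0,0]],[0.61,[0.9,0.06,0],[0,0,0]],[0.61,[0.8,0,0],[0,0,0]],[0.61,[0.4,0,0],[0,0,0]],[0.61,[0,0,0],[0,0,0]]]'
python3 - <<'E'
from blk import *
s,M=st(); p=s["ee_pos"][:2]-CASE; print("uv",p@CX,p@CY)
b=cap("wrist"); save(b,"pics/w20.png",(100,100,420,330),2.4)
E
```

```text
time: 23.85
ee_pos: [0.6313, -0.1511, 0.0601]
tool_rot: [1.055, 1.302, -1.056]
ft_force: [0.4, 0.1, 1.1]
finger_gap: 0.033
t 23.85 pos [ 0.6313 -0.1511  0.0601] 
R [[-0.001, 0.979, 0.206], [0.001, 0.206, -0.979], [-1.0, -0.001, -0.001]] F [0.4 0.1 1.1] gap 0.033
uv 0.007012508584091548 0.07227501337305714
```

View pics/w20.png

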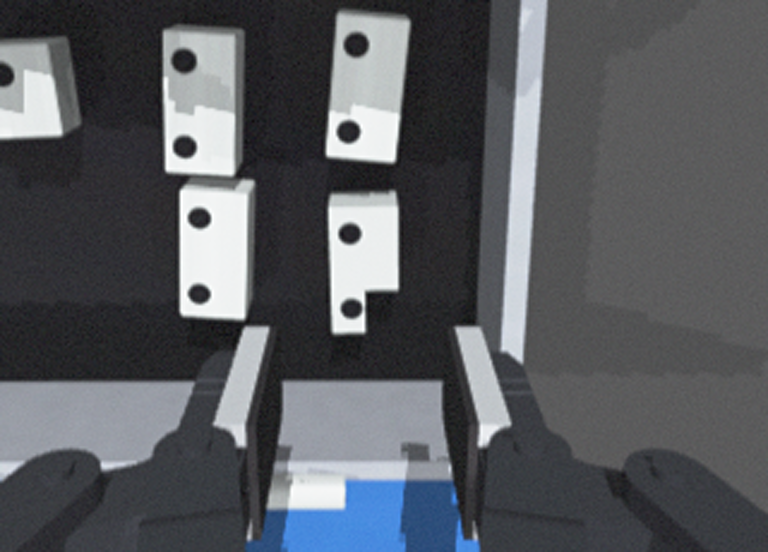

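```bash
python3 -m jog '[[0.61,[0.8,0,0.02],[0,0,0]],[0.61,[0.8,0,0.01],[0,0,0]],[0.61,[0.6,0,0],[0,0,0]],[0.61,[0.37,0,0],[0,0,0]],[0.61,[0,0,0],[0,0,0]],[1,[0,0,0],[0,0,0]],[1,[0,0,0],[0,0,0]],[1,[0,0,0],[0,0,0]],[1,[0,0,0],[0,0,0]]]'
```

```text
time: 25.02
ee_pos: [0.6327, -0.1531, -0.0155]
tool_rot: [1.056, 1.299, -1.055]
ft_force: [-1.0, -0.0, 6.9]
finger_gap: 0.0172
```

```bash
python3 -m jog '[[1,[-0.3,0,0],[0,0,0]],[1,[-0.8,0,0],[0,0,0]],[1,[-0.9,0,0],[0,0,0]],[1,[-0.9,0,0],[0,0,0]],[1,[0,0,0],[0,0,0]]]'
python3 - <<'E'
from blk import *
s,M=st(); p=s["ee_pos"][:2]-CASE; print("uv",p@CX,p@CY)
b=cap("wrist"); save(b,"pics/w21.png",(100,100,420,330),2.4)
b=cap("scene"); save(b,"pics/s21.png",(130,110,270,220),5.5)
E
```

```text
time: 25.65
ee_pos: [0.6335, -0.1533, 0.0731]
tool_rot: [1.057, 1.296, -1.053]
ft_force: [0.5, 0.0, -1.0]
finger_gap: 0.0175
t 25.65 pos [ 0.6335 -0.1533  0.0731] 
R [[0.004, 0.979, 0.205], [-0.001, 0.205, -0.979], [-1.0, 0.004, 0.001]] F [ 0.5  0.  -1. ] gap 0.0175
uv 0.00968920585076202 0.07400910841402034
```

View pics/w21.png

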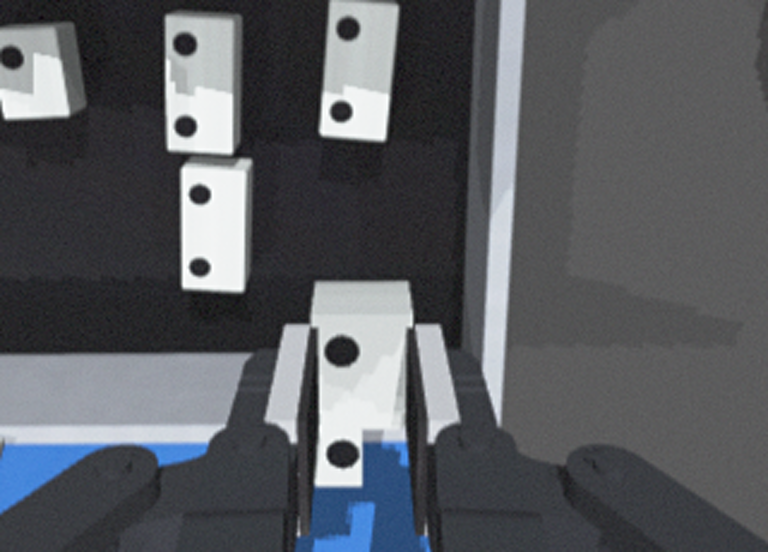

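View pics/s21.png

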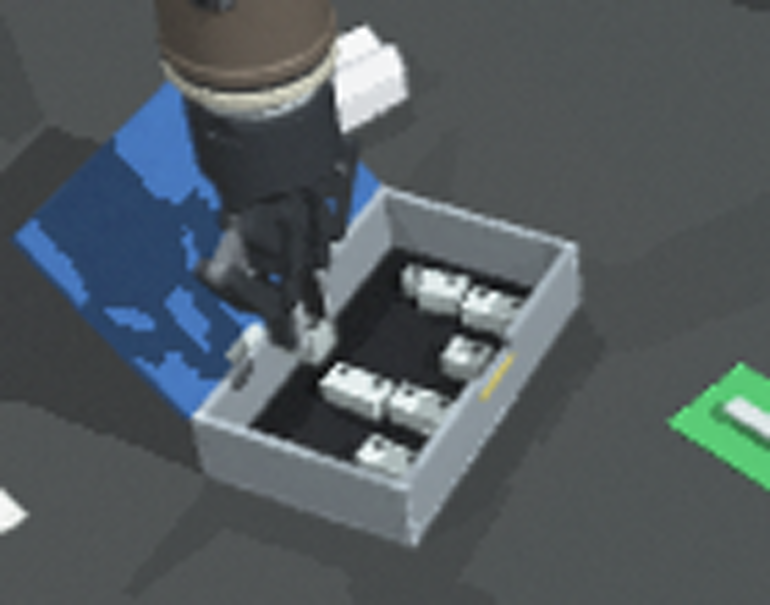

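```bash
python3 - <<'E'
from blk import *
plan([.641,.2135,.11],down(CW+np.pi/2),n=13)
E
```

```text
rows 13 turn/row [-0.002 -0.     0.   ]
[-0.1, 0.22, -0.91] [-0.1, 0.22, -0.91] [-0.1, 0.22, -0.91] [-0.1, 0.22, -0.91] [-0.1, 0.22, -0.91] [-0.1, 0.22, -0.91] [-0.1, 0.22, -0.91] [-0.1, 0.22, -0.91] [-0.1, 0.22, -0.91] [-0.1, 0.22, -0.91] [-0.1, 0.22, -0.91] [-0.1, 0.22, -0.91] [-0.1, 0.22, -0.91] | total turn deg [-0.1 -0.   0. ] total shift (final axes)/30mm [ -1.318   2.832 -11.876]
```

```bash
python3 -m jog '[[1,[-0.5,0.1,-0.5],[0,0,0]],[1,[-0.5,0.25,-0.98],[0,0,0]],[1,[-0.3,0.25,-0.98],[0,0,0]],[1,[0,0.25,-1],[0,0,0]],[1,[0,0.25,-1],[0,0,0]],[1,[0,0.25,-1],[0,0,0]],[1,[0,0.25,-1],[0,0,0]],[1,[0,0.25,-1],[0,0,0]],[1,[0,0.25,-1],[0,0,0]],[1,[0,0.25,-1],[0,0,0]],[1,[0,0.25,-1],[0,0,0]],[1,[0,0.23,-1],[0,0,0]]]'
python3 -m jog '[[1,[0,0,-0.4],[0,0,0]],[1,[0,0,0],[0,0,0]]]'
python3 - <<'E'
from blk import *
s,M=st()
b=cap("wrist"); save(b,"pics/w22.png")
g=b["pixels"].astype(int)
for d in ctrl.landmark_of("wrist","tray"): print(d["p"],d["xy"],onz(b,d["xy"],0))
hsv=cv2.cvtColor(b["pixels"],cv2.COLOR_RGB2HSV)
b2=cap("scene"); big(b2,"pics/s22.png",(230,190,370,300),5.5,[[.642,.2135,.004],[.635,.258,.004],[.628,.302,.004]])
E
```

```text
time: 27.25
ee_pos: [0.6436, 0.2034, 0.1096]
tool_rot: [1.055, 1.301, -1.055]
ft_force: [0.7, 0.6, -1.4]
finger_gap: 0.018
time: 27.5
ee_pos: [0.6412, 0.2137, 0.1094]
tool_rot: [1.054, 1.301, -1.055]
ft_force: [0.0, -0.1, -1.2]
finger_gap: 0.0175
t 27.5 pos [0.6412 0.2137 0.1094] 
R [[-0.001, 0.978, 0.207], [-0.0, 0.207, -0.978], [-1.0, -0.001, -0.0]] F [ 0.  -0.1 -1.2] gap 0.0175
0.84 [251.4, 123.0] [0.63155054 0.25776156 0.        ]
```

View pics/w22.png

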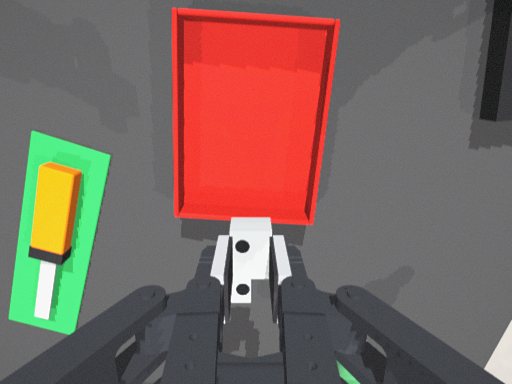

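View pics/s22.png

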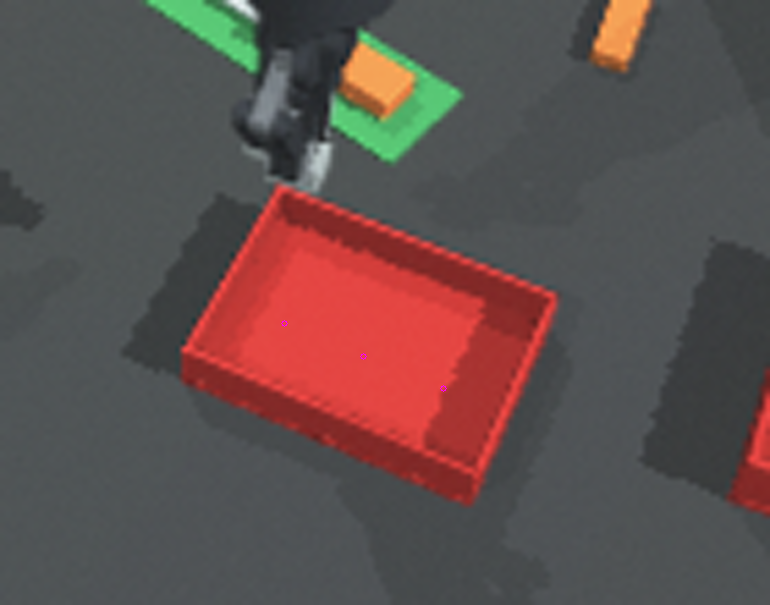

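```bash
python3 -m jog '[[1,[0.6,-0.14,-0.16],[0,0,0]],[1,[0.9,0,0],[0,0,0]],[1,[0.9,0,0],[0,0,0]],[1,[0.9,0,0],[0,0,0]],[1,[0.6,0,0],[0,0,0]],[1,[0.28,0,0],[0,0,0]],[1,[0,0,0],[0,0,0]],[0.6,[0,0,0],[0,0,0]],[0.6,[0,0,0],[0,0,0]]]'
python3 -m jog '[[0.6,[-0.4,0,0],[0,0,0]],[0.6,[-0.8,0,0],[0,0,0]],[0.6,[-0.9,0,0],[0,0,0]],[0.6,[-0.9,0,0],[0,0,0]],[0.6,[-0.9,0,0],[0,0,0]],[0.6,[0,0,0],[0,0,0]]]'
python3 - <<'E'
from blk import *
s,M=st()
b=cap("wrist"); save(b,"pics/w23.png")
X=cw(.004,-.0714,.06); plan([*X[:2],.10],down(CW+np.pi/2+np.radians(9.5)))
E
```

```text
time: 28.78
ee_pos: [0.6377, 0.2169, -0.0148]
tool_rot: [1.057, 1.299, -1.054]
ft_force: [-0.1, 0.2, 0.1]
finger_gap: 0.0342
time: 29.52
ee_pos: [0.6389, 0.217, 0.1048]
tool_rot: [1.059, 1.297, -1.051]
ft_force: [0.4, 0.2, -0.4]
finger_gap: 0.0337
t 29.52 pos [0.6389 0.217  0.1048] 
R [[0.005, 0.979, 0.205], [0.002, 0.205, -0.979], [-1.0, 0.005, -0.001]] F [ 0.4  0.2 -0.4] gap 0.0337
rows 15 turn/row [-0.128 -0.    -0.002]
[0.0, -0.5, 0.79] [0.0, -0.51, 0.79] [0.01, -0.52, 0.78] [0.01, -0.53, 0.77] [0.01, -0.54, 0.77] [0.01, -0.54, 0.76] [0.01, -0.55, 0.76] [0.01, -0.56, 0.75] [0.01, -0.57, 0.74] [0.01, -0.58, 0.74] [0.01, -0.59, 0.73] [0.01, -0.59, 0.72] [0.01, -0.6, 0.72] [0.01, -0.61, 0.71] [0.01, -0.62, 0.7] | total turn deg [-9.6 -0.  -0.2] total shift (final axes)/30mm [ 0.102 -9.399 10.447]
```

View pics/w23.png

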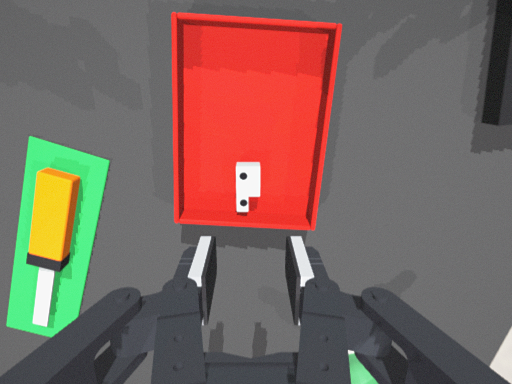

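The chipped block lies flat in the tray at (247,187). On to the second chipped block.

```bash
python3 -m jog '[[0.6,[0,-0.5,0.79],[-0.13,0,0]],[0.6,[0,-0.51,0.79],[-0.13,0,0]],[0.6,[0,-0.52,0.78],[-0.13,0,0]],[0.6,[0,-0.53,0.77],[-0.13,0,0]],[0.6,[0,-0.54,0.77],[-0.13,0,0]],[0.6,[0,-0.54,0.76],[-0.13,0,0]],[0.6,[0,-0.55,0.76],[-0.13,0,0]],[0.6,[0,-0.56,0.75],[-0.13,0,0]],[0.6,[0,-0.57,0.74],[-0.13,0,0]],[0.6,[0,-0.58,0.74],[-0.13,0,0]],[0.6,[0.1,-0.59,0.73],[-0.13,0,0]],[0.6,[0.3,-0.59,0.72],[-0.13,0,0]]]'
python3 -m jog '[[0.6,[0.4,-0.6,0.72],[-0.13,0,0]],[0.61,[0.4,-0.61,0.71],[-0.13,0,0]],[0.61,[0.2,-0.62,0.7],[-0.13,0,0]],[0.61,[0,0,0],[0,0,0]],[0.61,[0,0,0],[0,0,0]]]'
python3 - <<'E'
from blk import *
s,M=st(); p=s["ee_pos"][:2]-CASE; print("uv",p@CX,p@CY)
b=cap("wrist"); save(b,"pics/w24.png",(100,100,420,330),2.4)
X=cw(.004,-.0714,.06); plan([*X[:2],-.017],down(CW+np.pi/2+np.radians(9.5)))
E
```

```text
time: 31.08
ee_pos: [0.5185, -0.1, 0.0889]
tool_rot: [0.953, 1.352, -0.953]
ft_force: [0.5, -0.3, -0.6]
finger_gap: 0.0342
time: 31.7
ee_pos: [0.4897, -0.1776, 0.059]
tool_rot: [0.928, 1.365, -0.927]
ft_force: [0.2, -0.0, 0.6]
finger_gap: 0.0332
t 31.7 pos [ 0.4897 -0.1776  0.059 ] 
R [[-0.0, 0.93, 0.368], [0.001, 0.368, -0.93], [-1.0, -0.0, -0.001]] F [ 0.2 -0.   0.6] gap 0.0332
uv 0.0036456403022620647 -0.07168462621775995
rows 3 turn/row [ 0.012 -0.002 -0.   ]
[0.85, -0.0, 0.01] [0.85, -0.0, 0.01] [0.85, -0.0, 0.01] | total turn deg [ 0.2 -0.  -0. ] total shift (final axes)/30mm [ 2.537 -0.007  0.019]
```

View pics/w24.png

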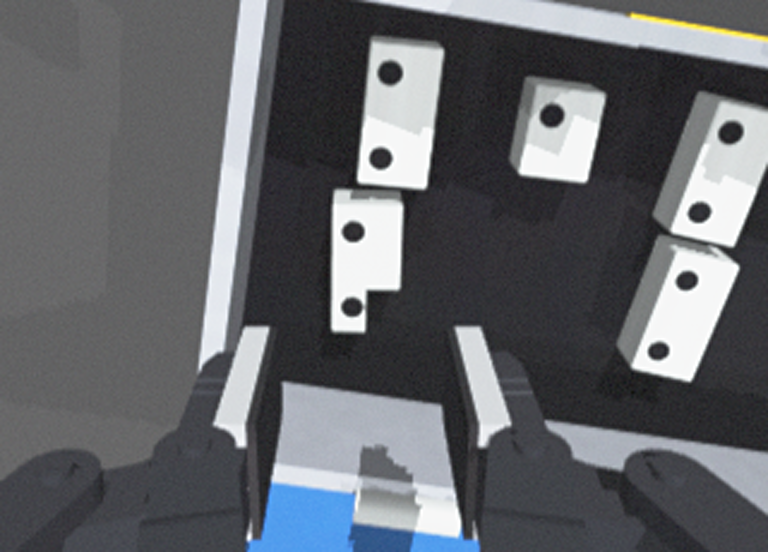

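```bash
python3 -m jog '[[0.61,[0.8,0,0.08],[0,0,0]],[0.61,[0.8,0,0.02],[0,0,0]],[0.61,[0.6,0,0],[0,0,0]],[0.61,[0.34,0,0],[0,0,0]],[0.61,[0,0,0],[0,0,0]],[1,[0,0,0],[0,0,0]],[1,[0,0,0],[0,0,0]],[1,[0,0,0],[0,0,0]],[1,[0,0,0],[0,0,0]]]'
python3 -m jog '[[1,[-0.3,0,0],[0,0,0]],[1,[-0.8,0,0],[0,0,0]],[1,[-0.9,0,0],[0,0,0]],[1,[-0.9,0,0],[0,0,0]],[1,[0,0,0],[0,0,0]]]'
python3 - <<'E'
from blk import *
s,M=st(); p=s["ee_pos"][:2]-CASE; print("uv",p@CX,p@CY)
b=cap("wrist"); save(b,"pics/w25.png",(100,100,420,330),2.4)
t=.015;plan([.63-.153*t,.255+.988*t,.09],down(CW+np.pi/2),n=15)
E
```

```text
time: 32.88
ee_pos: [0.4915, -0.181, -0.0162]
tool_rot: [0.928, 1.363, -0.926]
ft_force: [-1.0, 1.1, 6.9]
finger_gap: 0.0174
time: 33.5
ee_pos: [0.4924, -0.1816, 0.0722]
tool_rot: [0.928, 1.36, -0.926]
ft_force: [0.6, 0.2, -1.0]
finger_gap: 0.0178
t 33.5 pos [ 0.4924 -0.1816  0.0722] 
R [[0.004, 0.93, 0.368], [-0.001, 0.368, -0.93], [-1.0, 0.003, 0.002]] F [ 0.6  0.2 -1. ] gap 0.0178
uv 0.008072416432402372 -0.06992285481179168
rows 15 turn/row [ 0.128  0.001 -0.002]
[-0.04, 0.65, -0.82] [-0.04, 0.64, -0.83] [-0.04, 0.63, -0.83] [-0.04, 0.62, -0.84] [-0.04, 0.61, -0.85] [-0.04, 0.6, -0.86] [-0.04, 0.59, -0.86] [-0.04, 0.58, -0.87] [-0.04, 0.57, -0.88] [-0.04, 0.56, -0.88] [-0.04, 0.55, -0.89] [-0.04, 0.54, -0.89] [-0.04, 0.53, -0.9] [-0.04, 0.52, -0.91] [-0.04, 0.51, -0.91] | total turn deg [ 9.6  0.1 -0.1] total shift (final axes)/30mm [ -0.633   7.557 -13.765]
```

View pics/w25.png

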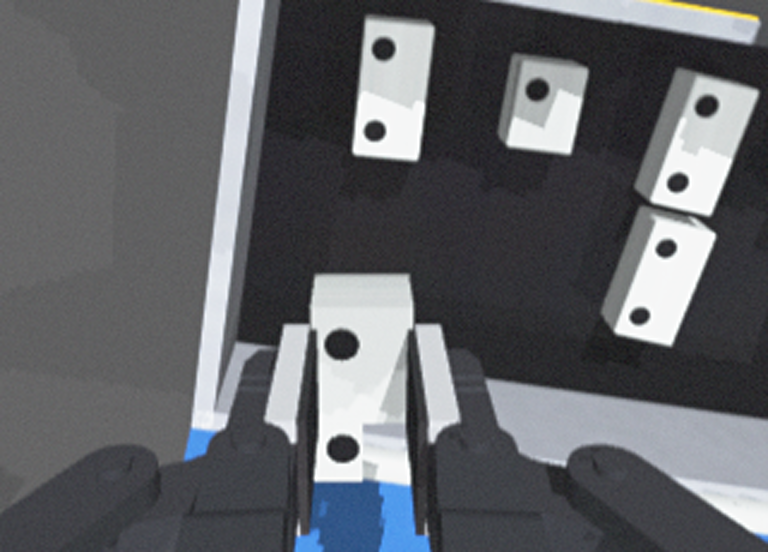

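```bash
python3 -m jog '[[1,[-0.4,0.65,-0.82],[0.13,0,0]],[1,[-0.3,0.64,-0.83],[0.13,0,0]],[1,[0,0.63,-0.83],[0.13,0,0]],[1,[0,0.62,-0.84],[0.13,0,0]],[1,[0,0.61,-0.85],[0.13,0,0]],[1,[0,0.6,-0.86],[0.13,0,0]],[1,[0,0.59,-0.86],[0.13,0,0]],[1,[0,0.58,-0.87],[0.13,0,0]],[1,[0,0.57,-0.88],[0.13,0,0]],[1,[0,0.56,-0.88],[0.13,0,0]],[1,[0,0.55,-0.89],[0.13,0,0]],[1,[0,0.54,-0.89],[0.13,0,0]]]'
python3 -m jog '[[1,[0,0.53,-0.9],[0.13,0,0]],[1,[0,0.52,-0.91],[0.13,0,0]],[1,[0,0.51,-0.91],[0.13,0,0]],[1,[0,0,0],[0,0,0]]]'
python3 - <<'E'
from blk import *
s,M=st()
b=cap("wrist"); save(b,"pics/w26.png")
t=.015;plan([.63-.153*t,.255+.988*t,-.0155],down(CW+np.pi/2))
E
```

```text
time: 35.05
ee_pos: [0.5986, 0.1801, 0.0897]
tool_rot: [1.029, 1.314, -1.032]
ft_force: [0.3, -0.3, -1.0]
finger_gap: 0.0175
time: 35.55
ee_pos: [0.6251, 0.2728, 0.0892]
tool_rot: [1.052, 1.303, -1.054]
ft_force: [-0.9, 0.2, -2.2]
finger_gap: 0.0178
t 35.55 pos [0.6251 0.2728 0.0892] 
R [[-0.002, 0.978, 0.209], [0.001, 0.209, -0.978], [-1.0, -0.002, -0.001]] F [-0.9  0.2 -2.2] gap 0.0178
rows 4 turn/row [-0.     0.001  0.006]
[0.87, 0.02, 0.01] [0.87, 0.02, 0.01] [0.87, 0.02, 0.01] [0.87, 0.02, 0.01] | total turn deg [-0.   0.   0.1] total shift (final axes)/30mm [3.496 0.078 0.037]
```

View pics/w26.png

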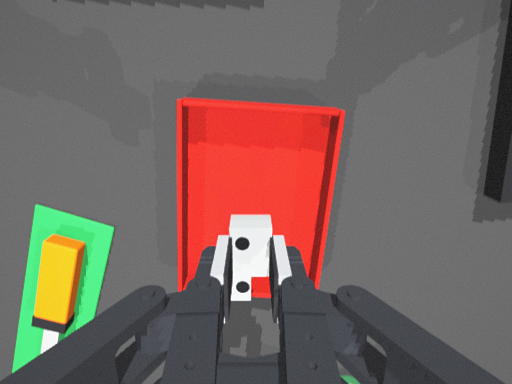

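```bash
python3 -m jog '[[1,[0.9,0.08,0],[0,0,0]],[1,[0.9,0,0],[0,0,0]],[1,[0.9,0,0],[0,0,0]],[1,[0.5,0,0],[0,0,0]],[1,[0.29,0,0],[0,0,0]],[1,[0,0,0],[0,0,0]],[0.6,[0,0,0],[0,0,0]],[0.6,[0,0,0],[0,0,0]],[0.6,[-0.4,0,0],[0,0,0]],[0.6,[-0.8,0,0],[0,0,0]],[0.6,[-0.9,0,0],[0,0,0]],[0.6,[-0.9,0,0],[0,0,0]]]'
python3 -m jog '[[0.6,[-0.9,0,0],[0,0,0]],[0.6,[0,0,0],[0,0,0]]]'
python3 - <<'E'
from blk import *
s,M=st()
b=cap("wrist"); save(b,"pics/w27.png")
X=cw(-.0385,-.023,.06); plan([*X[:2],.07],down(CW+np.pi/2))
E
```

```text
time: 37.1
ee_pos: [0.6288, 0.27, 0.0784]
tool_rot: [1.056, 1.299, -1.055]
ft_force: [-0.2, -0.8, -0.4]
finger_gap: 0.0337
time: 37.35
ee_pos: [0.6304, 0.2705, 0.107]
tool_rot: [1.06, 1.298, -1.051]
ft_force: [-0.4, 0.3, -0.3]
finger_gap: 0.034
t 37.35 pos [0.6304 0.2705 0.107 ] 
R [[0.005, 0.979, 0.205], [0.002, 0.205, -0.979], [-1.0, 0.005, -0.001]] F [-0.4  0.3 -0.3] gap 0.034
rows 14 turn/row [-0.002 -0.001 -0.002]
[0.08, -0.43, 0.87] [0.08, -0.43, 0.87] [0.08, -0.43, 0.87] [0.08, -0.43, 0.87] [0.08, -0.43, 0.87] [0.08, -0.43, 0.87] [0.08, -0.43, 0.87] [0.08, -0.43, 0.87] [0.08, -0.43, 0.87] [0.08, -0.43, 0.87] [0.08, -0.43, 0.87] [0.08, -0.43, 0.87] [0.08, -0.43, 0.87] [0.08, -0.43, 0.87] | total turn deg [-0.1 -0.  -0.2] total shift (final axes)/30mm [ 1.173 -6.025 12.234]
```

View pics/w27.png

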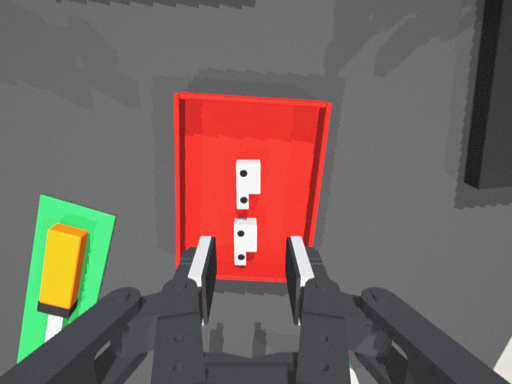

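Both chipped blocks are in the tray. Next is the short one.

```bash
python3 -m jog '[[0.6,[0,-0.5,1],[0,0,0]],[0.6,[0,-0.5,1],[0,0,0]],[0.6,[0,-0.5,1],[0,0,0]],[0.6,[0,-0.5,1],[0,0,0]],[0.6,[0,-0.5,1],[0,0,0]],[0.6,[0,-0.5,1],[0,0,0]],[0.6,[0,-0.5,1],[0,0,0]],[0.6,[0,-0.5,1],[0,0,0]],[0.6,[0.2,-0.5,1],[0,0,0]],[0.6,[0.3,-0.5,1],[0,0,0]],[0.61,[0.3,-0.5,1],[0,0,0]],[0.61,[0.4,-0.5,1],[0,0,0]]]'
python3 -m jog '[[0.61,[0.2,0,0.2],[0,0,0]],[0.61,[0,0,0],[0,0,0]]]'
python3 - <<'E'
from blk import *
s,M=st(); p=s["ee_pos"][:2]-CASE; print("uv",p@CX,p@CY)
b=cap("wrist"); save(b,"pics/w28.png",(100,60,420,330),2.2)
X=cw(-.0385,-.023,.06); plan([*X[:2],-.017],down(CW+np.pi/2))
E
```

```text
time: 38.9
ee_pos: [0.5255, -0.1202, 0.0667]
tool_rot: [1.055, 1.3, -1.056]
ft_force: [0.1, -1.2, 0.6]
finger_gap: 0.0333
time: 39.15
ee_pos: [0.527, -0.125, 0.0607]
tool_rot: [1.056, 1.301, -1.057]
ft_force: [0.1, 0.1, 0.0]
finger_gap: 0.0334
t 39.15 pos [ 0.527  -0.125   0.0607] 
R [[-0.001, 0.979, 0.205], [0.0, 0.205, -0.979], [-1.0, -0.001, -0.001]] F [0.1 0.1 0. ] gap 0.0334
uv -0.04007316013419344 -0.02432106188014069
rows 3 turn/row [-0.006 -0.003  0.002]
[0.87, 0.01, 0.03] [0.87, 0.01, 0.02] [0.87, 0.01, 0.02] | total turn deg [-0.1 -0.   0. ] total shift (final axes)/30mm [2.6   0.024 0.074]
```

View pics/w28.png

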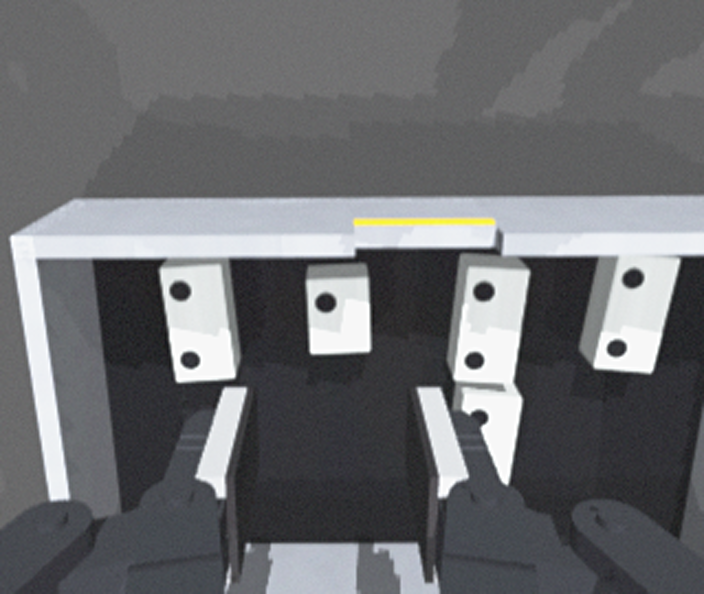

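```bash
python3 -m jog '[[0.61,[0.8,0.06,0.07],[0,0,0]],[0.61,[0.8,0,0],[0,0,0]],[0.61,[0.6,0,0],[0,0,0]],[0.61,[0.4,0,0],[0,0,0]],[0.61,[0,0,0],[0,0,0]],[1,[0,0,0],[0,0,0]],[1,[0,0,0],[0,0,0]],[1,[0,0,0],[0,0,0]],[1,[0,0,0],[0,0,0]]]'
python3 -m jog '[[1,[-0.3,0,0],[0,0,0]],[1,[-0.8,0,0],[0,0,0]],[1,[-0.9,0,0],[0,0,0]],[1,[-0.9,0,0],[0,0,0]],[1,[0,0,0],[0,0,0]]]'
python3 - <<'E'
from blk import *
s,M=st()
b=cap("wrist"); save(b,"pics/w29.png",(100,60,420,330),2.2)
t=.045;plan([.63-.153*t,.255+.988*t,.09],down(CW+np.pi/2),n=15)
E
```

```text
time: 40.33
ee_pos: [0.5302, -0.1268, -0.0159]
tool_rot: [1.056, 1.299, -1.055]
ft_force: [-1.6, 1.2, 6.9]
finger_gap: 0.0176
time: 40.95
ee_pos: [0.5311, -0.1273, 0.0725]
tool_rot: [1.057, 1.296, -1.053]
ft_force: [0.7, 0.1, -1.6]
finger_gap: 0.0177
t 40.95 pos [ 0.5311 -0.1273  0.0725] 
R [[0.004, 0.979, 0.205], [-0.0, 0.205, -0.979], [-1.0, 0.004, 0.001]] F [ 0.7  0.1 -1.6] gap 0.0177
rows 15 turn/row [-0.002  0.    -0.002]
[-0.04, 0.4, -0.89] [-0.04, 0.4, -0.88] [-0.04, 0.4, -0.88] [-0.04, 0.4, -0.88] [-0.04, 0.4, -0.88] [-0.04, 0.4, -0.88] [-0.04, 0.4, -0.88] [-0.04, 0.4, -0.88] [-0.04, 0.4, -0.88] [-0.04, 0.4, -0.88] [-0.04, 0.4, -0.88] [-0.04, 0.4, -0.88] [-0.04, 0.4, -0.88] [-0.04, 0.4, -0.88] [-0.04, 0.4, -0.88] | total turn deg [-0.1  0.  -0.1] total shift (final axes)/30mm [ -0.625   5.976 -13.263]
```

View pics/w29.png

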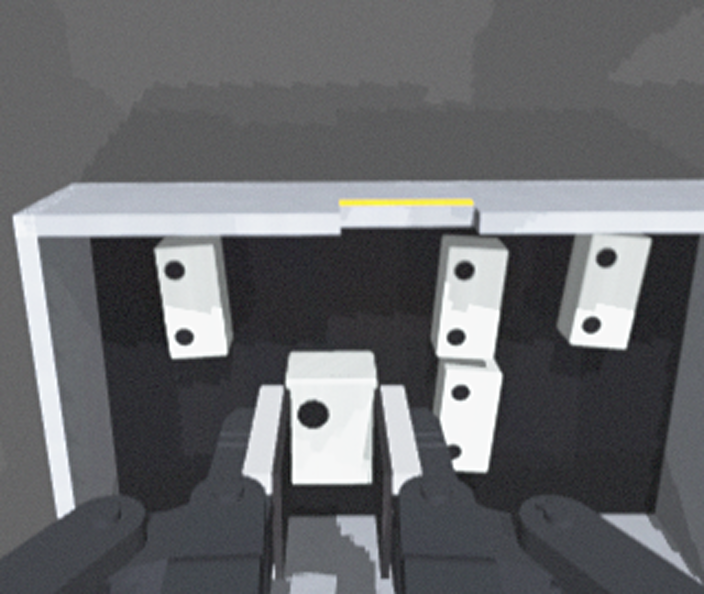

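```bash
python3 -m jog '[[1,[-0.4,0.4,-0.89],[0,0,0]],[1,[-0.3,0.45,-1],[0,0,0]],[1,[0,0.45,-1],[0,0,0]],[1,[0,0.45,-1],[0,0,0]],[1,[0,0.45,-1],[0,0,0]],[1,[0,0.45,-1],[0,0,0]],[1,[0,0.45,-1],[0,0,0]],[1,[0,0.45,-1],[0,0,0]],[1,[0,0.45,-1],[0,0,0]],[1,[0,0.45,-1],[0,0,0]],[1,[0,0.45,-1],[0,0,0]],[1,[0,0.45,-1],[0,0,0]]]'
python3 -m jog '[[1,[0,0.45,-0.9],[0,0,0]],[1,[0,0.2,-0.5],[0,0,0]],[1,[0,0,0],[0,0,0]]]'
python3 - <<'E'
from blk import *
s,M=st()
b=cap("wrist"); save(b,"pics/w30.png")
t=.045;plan([.63-.153*t,.255+.988*t,-.0155],down(CW+np.pi/2))
E
```

```text
time: 42.5
ee_pos: [0.6129, 0.2559, 0.0899]
tool_rot: [1.054, 1.301, -1.057]
ft_force: [0.9, 0.1, -1.5]
finger_gap: 0.0177
time: 42.88
ee_pos: [0.6232, 0.301, 0.0903]
tool_rot: [1.053, 1.301, -1.056]
ft_force: [0.1, -0.7, -1.4]
finger_gap: 0.0177
t 42.88 pos [0.6232 0.301  0.0903] 
R [[-0.001, 0.978, 0.207], [-0.001, 0.207, -0.978], [-1.0, -0.001, 0.0]] F [ 0.1 -0.7 -1.4] gap 0.0177
rows 4 turn/row [-0.007  0.003  0.003]
[0.88, -0.0, -0.0] [0.88, -0.0, -0.0] [0.88, -0.0, -0.0] [0.88, -0.0, -0.0] | total turn deg [-0.1  0.1  0.1] total shift (final axes)/30mm [ 3.537 -0.014 -0.008]
```

View pics/w30.png

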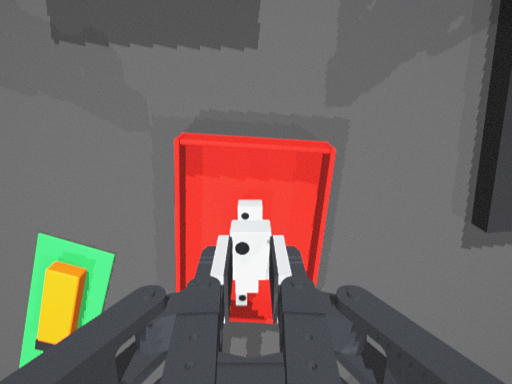

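```bash
python3 - <<'E'
from blk import *
b=cap("wrist")
for uv in((250,200),(255,147),(255,140),(228,170)): print(uv,onz(b,uv,.02),onz(b,uv,.03))
E
```

```text
(250, 200) [0.6244599  0.28717191 0.02      ] [0.62371266 0.29081803 0.03      ]
(255, 147) [0.61934855 0.33056497 0.02      ] [0.61880902 0.33244775 0.03      ]
(255, 140) [0.61821846 0.33585805 0.02      ] [0.61772486 0.33752574 0.03      ]
(228, 170) [0.60234994 0.30830049 0.02      ] [0.60250118 0.31108802 0.03      ]
```

```bash
python3 -m jog '[[1,[0,0,-0.27],[0,0,0]],[1,[0.9,0,0],[0,0,0]],[1,[0.9,0,0],[0,0,0]],[1,[0.9,0,0],[0,0,0]],[1,[0.5,0,0],[0,0,0]],[1,[0.3,0,0],[0,0,0]],[1,[0,0,0],[0,0,0]],[0.6,[0,0,0],[0,0,0]],[0.6,[0,0,0],[0,0,0]],[0.6,[-0.4,0,0],[0,0,0]],[0.6,[-0.8,0,0],[0,0,0]],[0.6,[-0.9,0,0],[0,0,0]]]'
python3 -m jog '[[0.6,[-0.9,0,0],[0,0,0]],[0.6,[-0.9,0,0],[0,0,0]],[0.6,[-0.9,0,0],[0,0,0]],[0.6,[0,0,0],[0,0,0]]]'
python3 - <<'E'
from blk import *
s,M=st()
b=cap("wrist"); save(b,"pics/w31.png")
b=cap("scene"); save(b,"pics/s31.png",(120,90,380,285),3)
E
```

```text
time: 44.48
ee_pos: [0.6224, 0.3082, 0.0509]
tool_rot: [1.056, 1.3, -1.055]
ft_force: [-0.3, 1.1, 0.5]
finger_gap: 0.0343
time: 44.98
ee_pos: [0.6241, 0.3087, 0.134]
tool_rot: [1.06, 1.298, -1.051]
ft_force: [0.6, -0.4, -0.2]
finger_gap: 0.0339
t 44.98 pos [0.6241 0.3087 0.134 ] 
R [[0.005, 0.979, 0.205], [0.003, 0.205, -0.979], [-1.0, 0.005, -0.002]] F [ 0.6 -0.4 -0.2] gap 0.0339
```

View pics/w31.png

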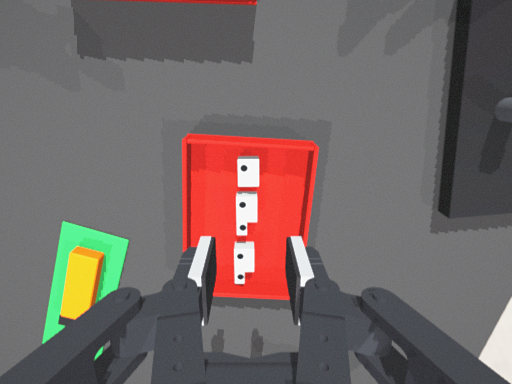

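View pics/s31.png

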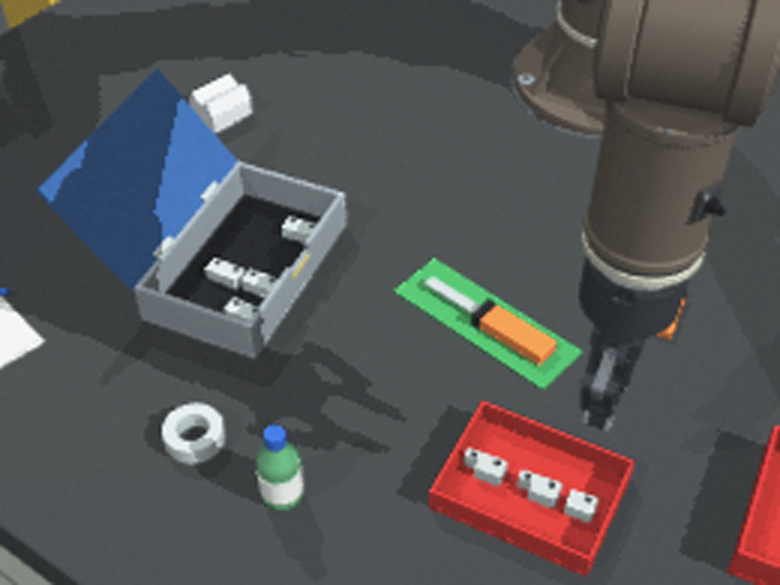

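Three faulty blocks in the tray, four good ones in the case, tool on the mat. Now to go behind the lid with the fingers shut.

```bash
python3 - <<'E'
from blk import *
s,M=st()
plan([*cw(.225,0,0)[:2],.21],down(CW+np.pi/2))
plan([*s["ee_pos"][:2],.21],M)
E
```

```text
t 45.08 pos [0.6223 0.3083 0.1309] 
R [[0.001, 0.979, 0.205], [0.001, 0.205, -0.979], [-1.0, 0.001, -0.0]] F [ 0.1 -0.4 -0.1] gap 0.034
rows 24 turn/row [-0.001 -0.    -0.   ]
[-0.11, -0.22, 0.93] [-0.11, -0.22, 0.93] [-0.11, -0.22, 0.93] [-0.11, -0.22, 0.93] [-0.11, -0.22, 0.93] [-0.11, -0.22, 0.93] [-0.11, -0.22, 0.93] [-0.11, -0.22, 0.93] [-0.11, -0.22, 0.93] [-0.11, -0.22, 0.93] [-0.11, -0.22, 0.93] [-0.11, -0.22, 0.93] [-0.11, -0.22, 0.93] [-0.11, -0.22, 0.93] [-0.11, -0.22, 0.93] [-0.11, -0.22, 0.93] [-0.11, -0.22, 0.93] [-0.11, -0.22, 0.93] [-0.11, -0.22, 0.93] [-0.11, -0.22, 0.93] [-0.11, -0.22, 0.93] [-0.11, -0.22, 0.93] [-0.11, -0.22, 0.93] [-0.11, -0.22, 0.93] | total turn deg [-0.1 -0.  -0. ] total shift (final axes)/30mm [-2.636 -5.293 22.306]
rows 3 turn/row [0. 0. 0.]
[-0.88, 0.0, -0.0] [-0.88, 0.0, -0.0] [-0.88, 0.0, -0.0] | total turn deg [0. 0. 0.] total shift (final axes)/30mm [-2.636e+00  2.000e-03 -1.000e-03]
```

```bash
python3 -m jog '[[1,[-0.6,-0.2,0.5],[0,0,0]],[1,[-0.6,-0.22,0.93],[0,0,0]],[1,[-0.6,-0.22,0.93],[0,0,0]],[1,[-0.5,-0.22,0.93],[0,0,0]],[1,[-0.33,-0.22,0.93],[0,0,0]],[1,[0,-0.22,0.93],[0,0,0]],[1,[0,-0.22,0.93],[0,0,0]],[1,[0,-0.22,0.93],[0,0,0]],[1,[0,-0.22,0.93],[0,0,0]],[1,[0,-0.22,0.93],[0,0,0]],[1,[0,-0.22,0.93],[0,0,0]],[1,[0,-0.22,0.93],[0,0,0]]]'
python3 -m jog '[[1,[0,-0.22,0.93],[0,0,0]],[1,[0,-0.22,0.93],[0,0,0]],[1,[0,-0.22,0.93],[0,0,0]],[1,[0,-0.22,0.93],[0,0,0]],[1,[0,-0.22,0.93],[0,0,0]],[1,[0,-0.22,0.93],[0,0,0]],[1,[0,-0.22,0.93],[0,0,0]],[1,[0,-0.22,0.93],[0,0,0]],[1,[0,-0.22,0.93],[0,0,0]],[1,[0,-0.22,0.93],[0,0,0]],[1,[0,-0.22,0.93],[0,0,0]],[1,[0,-0.22,0.93],[0,0,0]]]'
python3 - <<'E'
from blk import *
s,M=st(); p=s["ee_pos"][:2]-CASE; print("uv",p@CX,p@CY)
plan([*cw(.225,0,0)[:2],.21],down(CW+np.pi/2))
b=cap("scene"); save(b,"pics/s32.png",(90,50,290,220),4)
E
```

```text
time: 46.58
ee_pos: [0.6108, -0.0257, 0.21]
tool_rot: [1.057, 1.299, -1.056]
ft_force: [0.7, -0.4, 0.0]
finger_gap: -0.0002
time: 48.08
ee_pos: [0.6011, -0.3692, 0.21]
tool_rot: [1.057, 1.299, -1.056]
ft_force: [-0.1, 0.3, -0.2]
finger_gap: 0.0002
t 48.08 pos [ 0.6011 -0.3692  0.21  ] 
R [[0.0, 0.979, 0.204], [-0.0, 0.204, -0.979], [-1.0, 0.0, 0.0]] F [-0.1  0.3 -0.2] gap 0.0002
uv 0.21419569125828966 -0.0024401740784311815
rows 1 turn/row [-0.04   0.002 -0.002]
[0.0, 0.08, 0.36] | total turn deg [-0.2  0.  -0. ] total shift (final axes)/30mm [0.001 0.081 0.36 ]
```

View pics/s32.png

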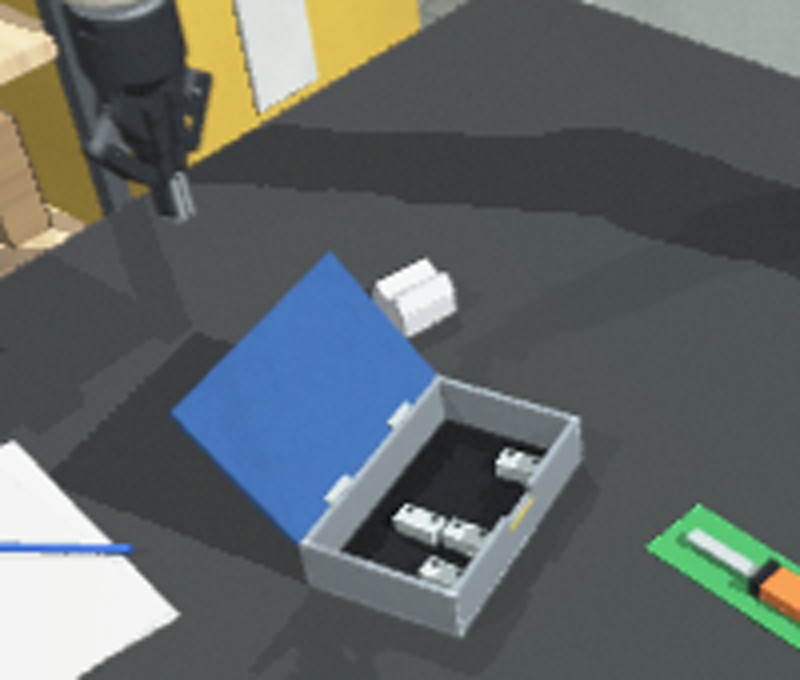

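```bash
python3 -m jog '[[1,[0,0.08,0.36],[0,0,0]],[1,[0.7,0,0],[0,0,0]],[1,[0.9,0,0],[0,0,0]],[1,[0.9,0,0],[0,0,0]],[1,[0.7,0,0],[0,0,0]],[1,[0.2,0,0],[0,0,0]],[1,[0,0,0],[0,0,0]]]'
python3 - <<'E'
from blk import *
s,M=st(); p=s["ee_pos"][:2]-CASE; print("uv",p@CX,p@CY)
b=cap("scene"); save(b,"pics/s33.png",(90,50,290,220),4)
b=cap("side"); save(b,"pics/si33.png",(230,80,430,250),4)
E
```

```text
time: 49.0
ee_pos: [0.6073, -0.377, 0.1076]
tool_rot: [1.056, 1.3, -1.055]
ft_force: [0.5, -0.6, 0.2]
finger_gap: 0.0002
t 49.0 pos [ 0.6073 -0.377   0.1076] 
R [[0.0, 0.979, 0.206], [0.0, 0.206, -0.979], [-1.0, 0.0, -0.0]] F [ 0.5 -0.6  0.2] gap 0.0002
uv 0.22304319575841922 0.002038487859443862
```

View pics/s33.png

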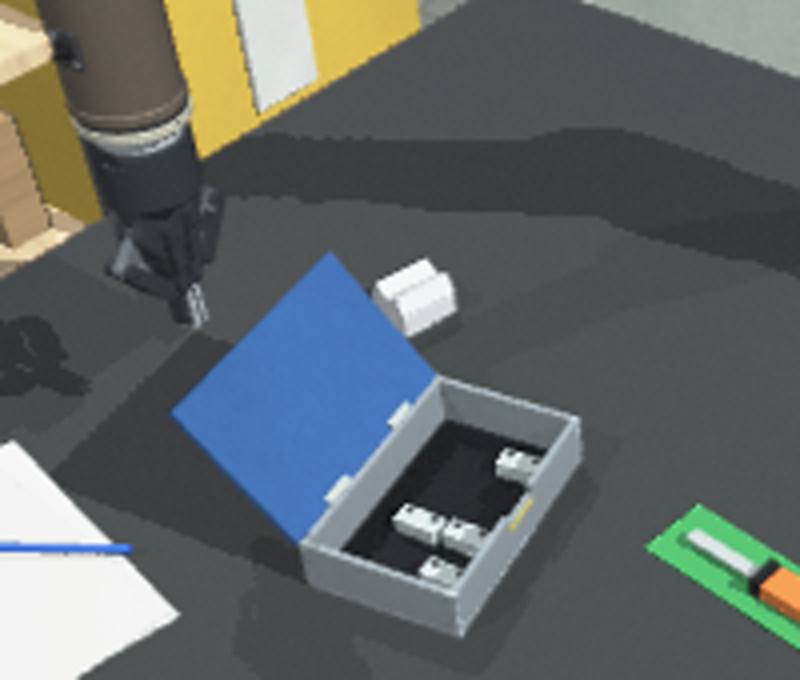

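View pics/si33.png

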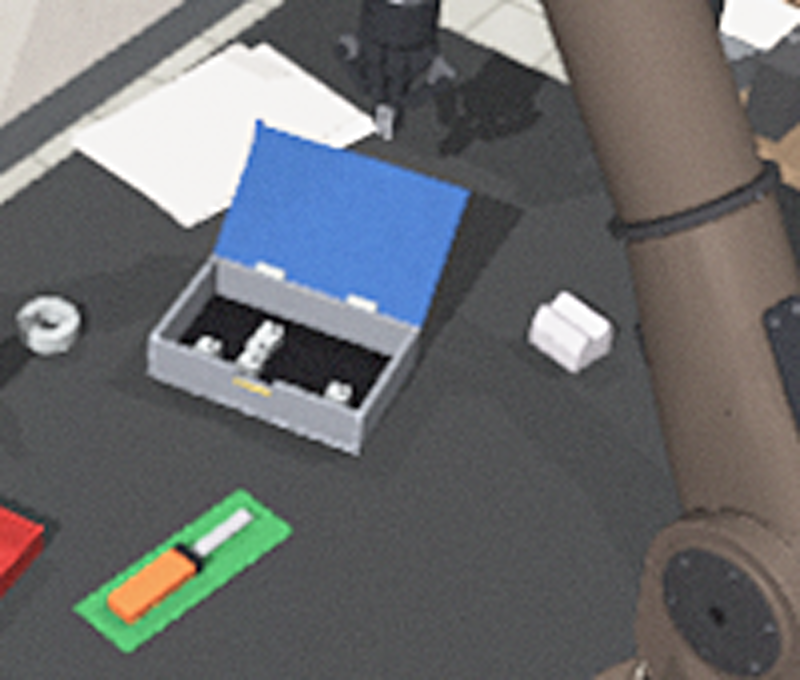

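```bash
python3 -m jog '[[1,[0.5,0,-0.1],[0,0,0]],[1,[0,0,-0.5],[0,0,0]],[1,[0,0,-0.5],[0,0,0]],[1,[0,0,-0.4],[0,0,0]],[1,[-0.05,0,-0.3],[0,0,0]],[1,[-0.1,0,-0.3],[0,0,0]],[1,[-0.1,0,-0.3],[0,0,0]],[1,[0,0,0],[0,0,0]]]'
python3 - <<'E'
from blk import *
s,M=st(); p=s["ee_pos"][:2]-CASE; print("uv",p@CX,p@CY)
b=cap("scene"); save(b,"pics/s34.png",(90,50,290,220),4)
E
```

```text
time: 50.1
ee_pos: [0.5929, -0.3059, 0.1004]
tool_rot: [1.055, 1.299, -1.054]
ft_force: [0.6, -1.0, 1.4]
finger_gap: 0.0002
t 50.1 pos [ 0.5929 -0.3059  0.1004] 
R [[0.001, 0.979, 0.206], [-0.0, 0.206, -0.979], [-1.0, 0.001, 0.0]] F [ 0.6 -1.   1.4] gap 0.0002
uv 0.15055854665017895 0.0025941252660814894
```

View pics/s34.png

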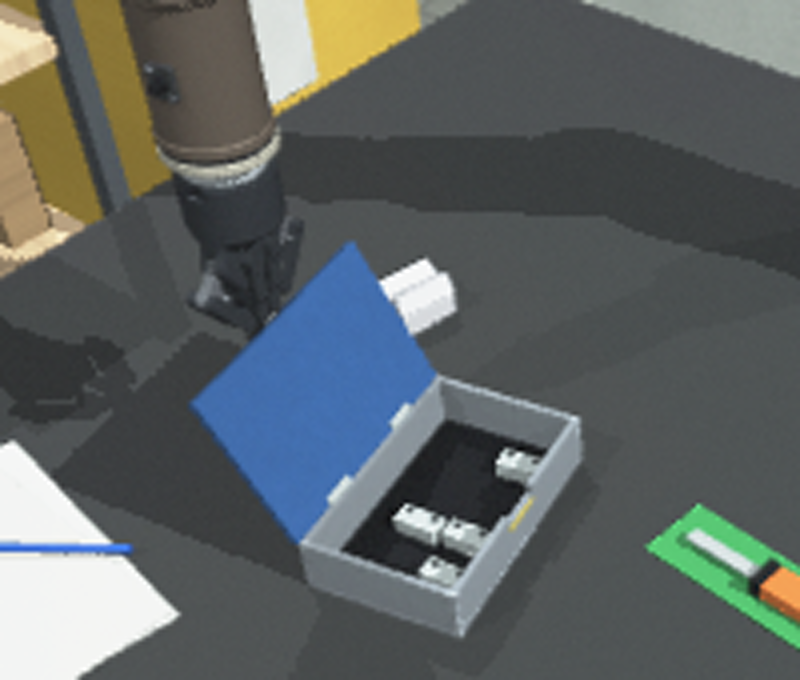

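```bash
python3 -m jog '[[1,[-0.1,0,-0.3],[0,0,0]],[1,[-0.12,0,-0.3],[0,0,0]],[1,[-0.12,0,-0.3],[0,0,0]],[1,[-0.12,0,-0.3],[0,0,0]],[1,[-0.12,0,-0.3],[0,0,0]],[1,[-0.12,0,-0.3],[0,0,0]],[1,[-0.1,0,-0.3],[0,0,0]],[1,[0,0,0],[0,0,0]]]'
python3 - <<'E'
from blk import *
s,M=st(); p=s["ee_pos"][:2]-CASE; print("uv",p@CX,p@CY)
b=cap("scene"); save(b,"pics/s35.png",(90,50,290,220),4)
E
```

```text
time: 51.15
ee_pos: [0.5796, -0.2434, 0.1238]
tool_rot: [1.055, 1.301, -1.054]
ft_force: [0.0, 0.6, 0.6]
finger_gap: -0.0001
t 51.15 pos [ 0.5796 -0.2434  0.1238] 
R [[-0.0, 0.978, 0.207], [0.001, 0.207, -0.978], [-1.0, 0.0, -0.001]] F [0.  0.6 0.6] gap -0.0001
uv 0.08666088588924085 0.0026071335517972895
```

View pics/s35.png

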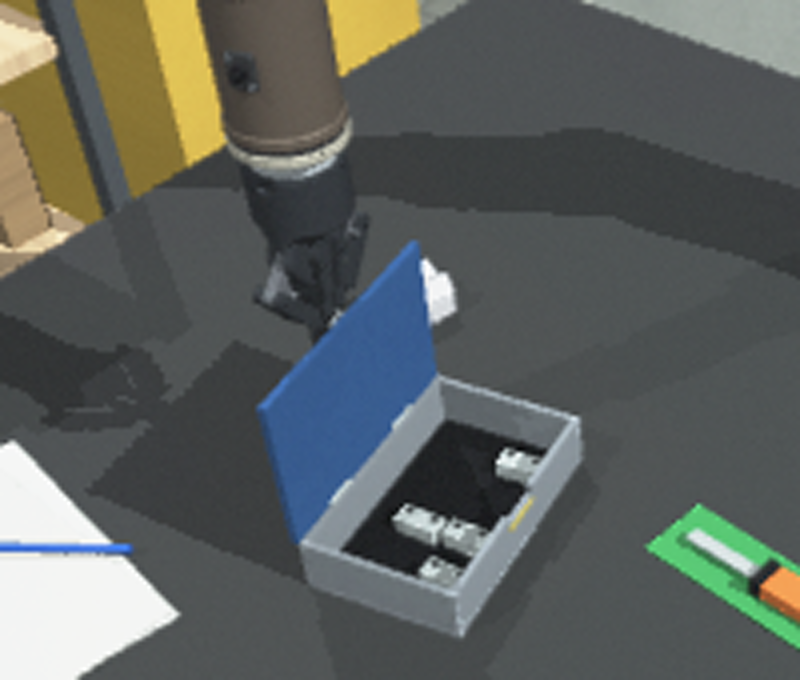

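```bash
python3 -m jog '[[1,[0,0,-0.27],[0,0,0]],[1,[0.02,0,-0.27],[0,0,0]],[1,[0.05,0,-0.28],[0,0,0]],[1,[0.06,0,-0.29],[0,0,0]],[1,[0.1,0,-0.27],[0,0,0]],[1,[0.11,0,-0.27],[0,0,0]],[1,[0.15,0,-0.25],[0,0,0]],[1,[0.15,0,-0.25],[0,0,0]],[1,[0.19,0,-0.22],[0,0,0]],[1,[0.19,0,-0.22],[0,0,0]],[1,[0,0,0],[0,0,0]]]'
python3 - <<'E'
from blk import *
s,M=st(); p=s["ee_pos"][:2]-CASE; print("uv",p@CX,p@CY)
b=cap("scene"); save(b,"pics/s36.png",(90,50,290,220),4)
E
```

```text
time: 52.58
ee_pos: [0.563, -0.1679, 0.0923]
tool_rot: [1.055, 1.302, -1.056]
ft_force: [0.7, 0.8, -1.0]
finger_gap: -0.0003
t 52.58 pos [ 0.563  -0.1679  0.0923] 
R [[-0.001, 0.979, 0.206], [0.001, 0.206, -0.979], [-1.0, -0.001, -0.001]] F [ 0.7  0.8 -1. ] gap -0.0003
uv 0.009276723763180846 0.002005828494321708
```

View pics/s36.png

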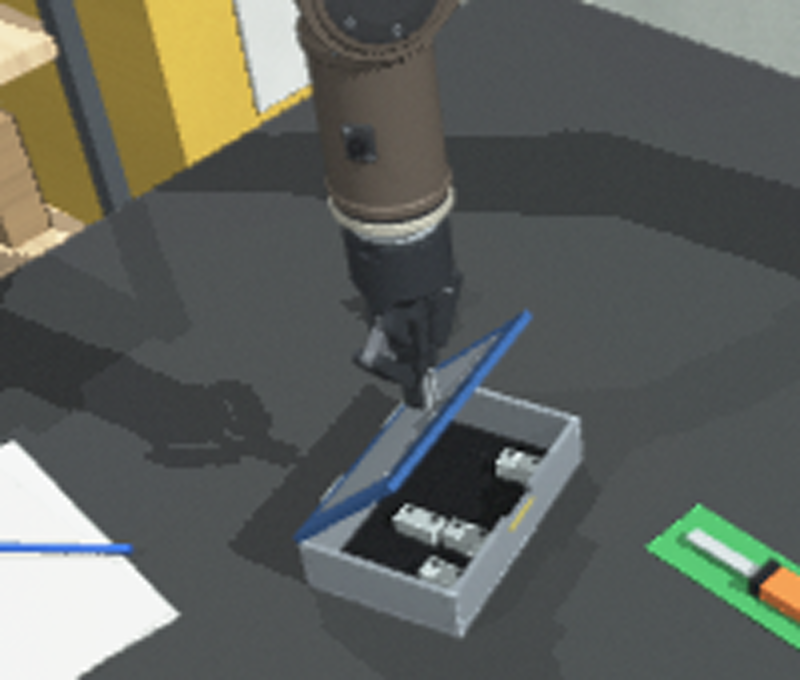

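Working as planned: the lid is near 40° with the fingertips on its outer face. Continuing down.

```bash
python3 -m jog '[[1,[0.22,0,-0.18],[0,0,0]],[1,[0.23,0,-0.19],[0,0,0]],[1,[0.25,0,-0.14],[0,0,0]],[1,[0.26,0,-0.14],[0,0,0]],[1,[0.27,0,-0.1],[0,0,0]],[1,[0.28,0,-0.09],[0,0,0]],[1,[0.2,0,-0.05],[0,0,0]],[1,[0.2,0,-0.04],[0,0,0]],[1,[0,0,0],[0,0,0]]]'
python3 -m jog '[[1,[0.1,0,0],[0,0,0]],[1,[0,0,0],[0,0,0]]]'
```

```text
time: 53.75
ee_pos: [0.5575, -0.1415, 0.0353]
tool_rot: [1.055, 1.3, -1.056]
ft_force: [0.1, 0.1, 0.3]
finger_gap: 0.0003
time: 54.0
ee_pos: [0.5579, -0.1417, 0.0328]
tool_rot: [1.056, 1.3, -1.056]
ft_force: [-0.5, -0.3, 0.1]
finger_gap: 0.0002
```

```bash
python3 -m jog '[[1,[-0.3,0,-0.5],[0,0,0]],[1,[0,0,-0.6],[0,0,0]],[1,[0.3,0,0],[0,0,0]],[1,[0.1,0,0],[0,0,0]],[1,[0,0,0],[0,0,0]]]'
python3 -m jog '[[1,[0.08,0,0],[0,0,0]],[1,[0,0,0],[0,0,0]]]'
python3 - <<'E'
from blk import *
s,M=st(); p=s["ee_pos"][:2]-CASE; print("uv",p@CX,p@CY)
b=cap("scene"); save(b,"pics/s37.png",(130,90,270,210),5.5)
E
```

```text
time: 54.62
ee_pos: [0.5507, -0.1097, 0.0293]
tool_rot: [1.055, 1.3, -1.057]
ft_force: [-0.1, 0.6, 0.6]
finger_gap: -0.0
time: 54.88
ee_pos: [0.551, -0.1096, 0.0272]
tool_rot: [1.056, 1.3, -1.056]
ft_force: [-0.3, 0.5, 0.5]
finger_gap: -0.0002
t 54.88 pos [ 0.551  -0.1096  0.0272] 
R [[-0.0, 0.979, 0.205], [-0.0, 0.205, -0.979], [-1.0, -0.0, 0.0]] F [-0.3  0.5  0.5] gap -0.0002
uv -0.050191466888010225 0.0023294981190680186
```

View pics/s37.png

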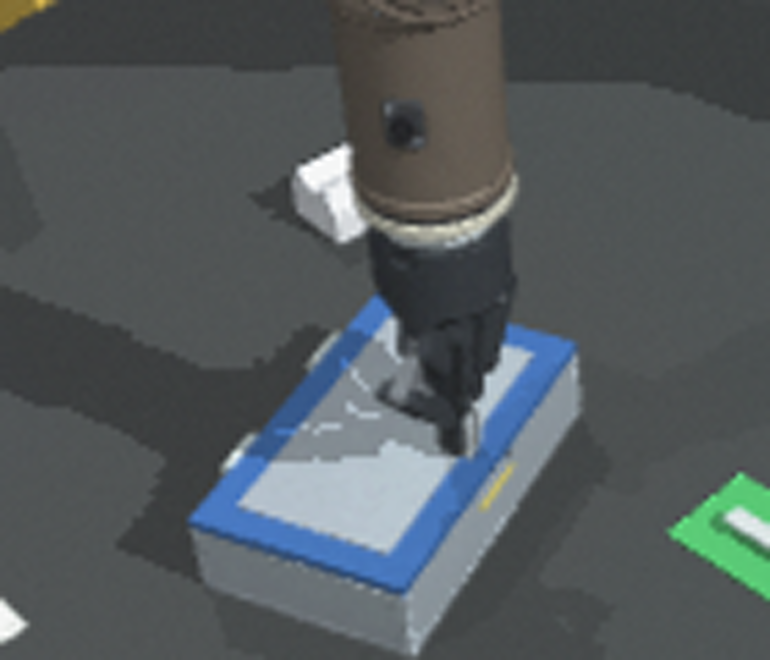

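```bash
python3 -m jog '[[1,[0.06,0,0],[0,0,0]],[1,[0,0,0],[0,0,0]]]'
python3 -m jog '[[1,[0.06,0,0],[0,0,0]],[1,[0,0,0],[0,0,0]]]'
```

```text
time: 55.18
ee_pos: [0.551, -0.1093, 0.0255]
tool_rot: [1.056, 1.3, -1.056]
ft_force: [0.2, 0.5, 0.3]
finger_gap: 0.0004
time: 55.42
ee_pos: [0.5512, -0.1092, 0.0244]
tool_rot: [1.056, 1.3, -1.055]
ft_force: [-3.0, 1.1, 10.0]
finger_gap: -0.0004
```

```bash
python3 -m jog '[[1,[0.05,0,0],[0,0,0]],[1,[0,0,0],[0,0,0]]]'
python3 -m jog '[[1,[-0.5,0,0],[0,0,0]],[1,[-0.9,0,0],[0,0,0]],[1,[-0.9,0,-0.5],[0,0,0]],[1,[-0.9,0,-0.9],[0,0,0]],[1,[-0.9,0,-0.9],[0,0,0]],[1,[-0.9,0,-0.9],[0,0,0]],[1,[0,0,-0.9],[0,0,0]],[1,[0,0,-0.9],[0,0,0]],[1,[0,0,0],[0,0,0]]]'
python3 - <<'E'
from blk import *
s,M=st()
b=cap("scene"); save(b,"pics/s38.png")
x=b
im=cv2.cvtColor(b["pixels"],cv2.COLOR_RGB2BGR)[120:230,130:270]; im=cv2.resize(im,None,fx=5.5,fy=5.5,interpolation=cv2.INTER_CUBIC)
for z in(.05,.057):
    P=np.array([(proj(b,cw(u,v,z))-[130,120]+.5)*5.5 for u,v in((-.07,-.113),(-.07,.113),(.07,.113),(.07,-.113))])
    cv2.polylines(im,[P.astype(np.int32)],True,(0,0,255),1)
cv2.imwrite("pics/s39.png",im)
b=cap("wrist"); save(b,"pics/w38.png")
b=cap("side"); save(b,"pics/si38.png",(200,100,400,280),4)
E
```

```text
time: 55.68
ee_pos: [0.5513, -0.1091, 0.0242]
tool_rot: [1.057, 1.3, -1.054]
ft_force: [-6.9, 3.4, 27.1]
finger_gap: -0.0001
time: 56.8
ee_pos: [0.5199, 0.04, 0.1725]
tool_rot: [1.053, 1.302, -1.052]
ft_force: [0.2, -0.5, -0.4]
finger_gap: 0.0
t 56.8 pos [0.5199 0.04   0.1725] 
R [[-0.0, 0.978, 0.209], [0.001, 0.209, -0.978], [-1.0, 0.0, -0.001]] F [ 0.2 -0.5 -0.4] gap 0.0
```

View pics/s38.png

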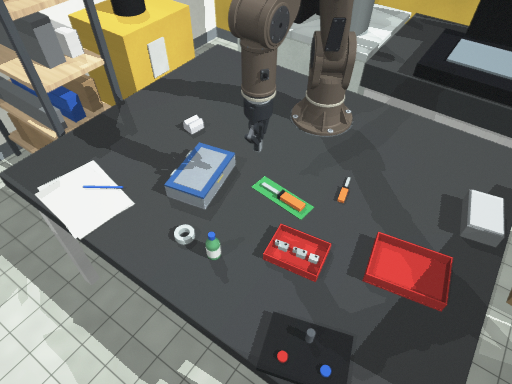

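View pics/s39.png

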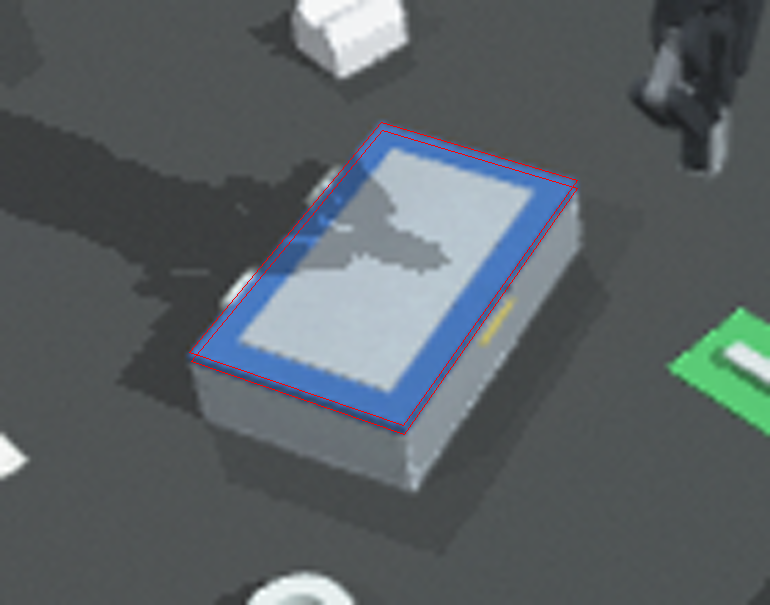

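View pics/w38.png

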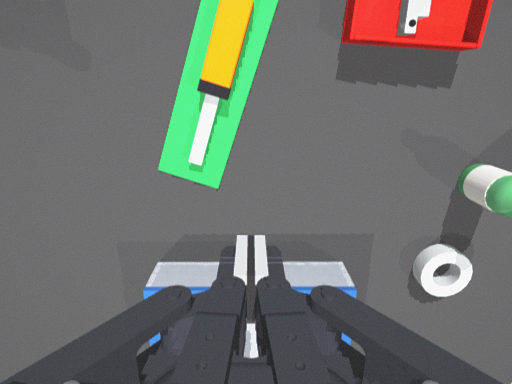

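View pics/si38.png

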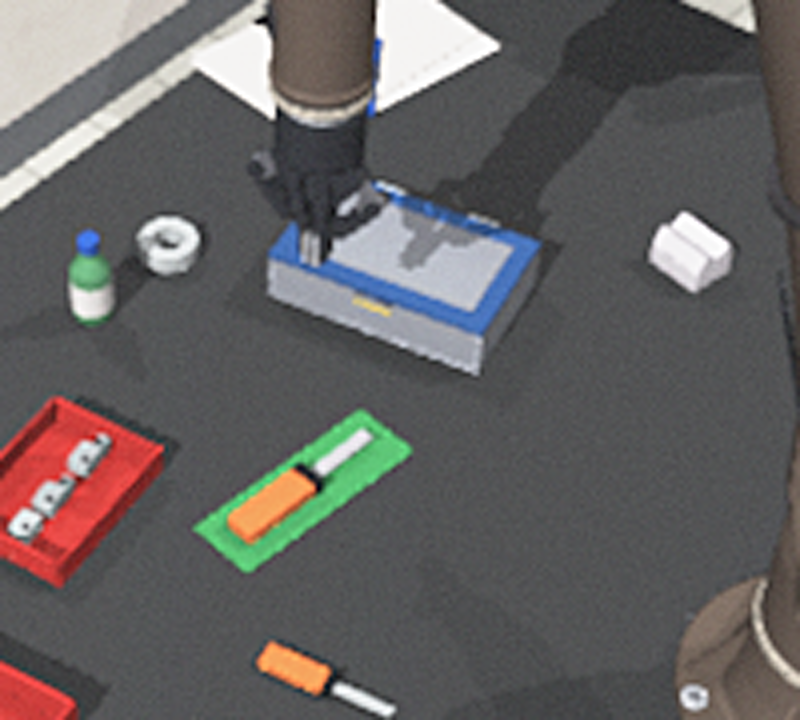

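The pictures show the lid flush with its fitted shut outline, three faulty blocks in the tray, the pry tool on the mat and the bystanders in place. Handing in.

```bash
python3 -c "
from rig import ctrl
print(ctrl.close_job())"
```

```text
the job is handed in; nothing more can be done
None
```

The job is handed in after about 57 s of robot time. I levered the lid open with the larger pry tool and laid the tool back centred on its green mat. I moved the three faulty blocks (two chipped, one short) into the 120 x 160 mm red tray. Then I shut the lid with the closed fingers.

**Last checks**
- **Lid:** it matches the outline I fitted when it was first shut. At the front edge, the force rose to 27 N with almost no further travel.
- **Blocks:** three are in the tray. The four good ones were in the case in the last pictures taken before the lid went down; I could not see inside once it was shut.
- **Tool and bystanders:** the pry tool lies on its mat, and the bottle, ring gauge and V-block look undisturbed.

**What disagreed**
- The reported TCP height read about 3 cm lower than the fingertips really were. The first grasp therefore closed above the pry handle without gripping it. I measured the offset from the pictures and used it for the rest of the run.
- I saw no sign of the tool being knocked aside or of the grip slackening.

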